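# Put the two tube cutters back into the foam tool board

### The job

The small tube cutter has been left lying loose in the large cutter's cutout of the sloping foam tool board: move it to its own, smaller cutout, and put the large cutter from the counter into the large cutout. Press both fully home so that they lie flat on the foam's grey floor, let go, and leave the other tools and stock as they are.

Things in the scene. Friction and masses are not known exactly. Their poses are not given: they have to be found in the camera images.
- large_grip (a point): Large grey metal tube cutter, 168 x 52 x 30 mm, 0.45 kg, lying flat on the counter: C frame (spine, solid block, jaw), then screw and round knob. Point: centre of its solid block (36 long, 52 wide: grasp here, near the balance point), 15 mm above the underside. x to the jaw end (76 mm off; knob's end 92 mm the other way), y to the spine side, z out of its upper face.
- small_grip (a point): Small tube cutter of the same make, 120 x 38 x 28 mm, 0.22 kg, lying loose and flat in the large cutout, 14 mm proud of the foam. Point: centre of its solid block (32 long, 38 wide: grasp here), 14 mm above the underside. Axes as for the large one: x to the jaw end (50 mm off; knob's end 70 mm the other way), y to the spine side, z out of its upper face.
- large_cutout (a point): Large cutout in the sloping foam, running across the slope: wide for the frame, narrow for the knob (one way round). Point: where large_grip is when the cutter is home, with the same axes: x along it, y down the slope, z straight out of the foam. The foam's surface is 1 mm below this point, the grey floor 15 mm. 2.5 mm play at the ends. Home, the cutter stands 16 mm proud.
- small_cutout (a point): Small cutout, in the other lower foam block, empty at first, made alike. Point: where small_grip is when the small cutter is home, same axes. Foam surface level with it, floor 14 mm below. Both cutouts have sprung foam lips, 1.5 mm too tight each side, bevelled to lead in from 2.5 mm off-centre: they grip from 9 mm above home, pushing in takes 10 to 20 N, least at the end, and they hold it.
- board: Sheet-metal tool board on a stand, fixed, 432 mm wide, facing the robot, sloping 24 degrees from level (far side high), face 231 mm long. Two lower foam blocks side by side, 200 x 100 mm, hold the cutters; which is left or right changes. Origin on the counter under the middle of that row (foam underside 60 mm up there), x to the far side, y left. Nothing proud within 40 mm up-slope of the cutters.
- flare_bar_mid (a point): Steel flaring bar, 190 x 33 x 26 mm, seated in the upper foam (12 mm proud, its wing nuts 24 mm). Centre, half-way up. To be left in place.
- gauge_mid (a point): Round dial gauge, 54 mm across, 30 mm thick, brass stem, seated in the upper foam, 16 mm proud. Centre, half-way up. To be left in place.
- paint_can_mid (a point): White aerosol can with black cap, 65 mm across, 192 mm tall, standing on the counter close to the board's left side, between it and the large cutter. Half-way up. To be left standing.
- spray_can_mid (a point): Black aerosol can with yellow cap, 65 mm across, 192 mm tall, standing beyond the jaw end of the large cutter. Half-way up. To be left standing.
- tape_roll_mid (a point): Roll of grey tape, 104 mm across, 48 mm high, lying flat near the large cutter. Centre, half-way up. To be left alone.
- carton_mid (a point): Small cardboard carton, 75 x 55 x 38 mm, near the large cutter. Centre, half-way up. To be left alone.
- valve_mid (a point): Brass ball valve, 64 x 26 mm, 37 mm high with its flat lever, near the large cutter's knob. Centre of its body, 13 mm up. To be left alone.
Not all that is in view belongs to the job. Leave any green or turquoise look-alike of the part that bears large_grip alone.

How it is judged (in metres and radians):
At the end, for the whole second after the job is handed in: both cutters lie in their own cutouts fully home: each block's centre within 2.5 mm of its seated height, 4.5 mm along and 4 mm across the cutout, and the cutter flat in it (within 0.05 rad, and 0.08 rad about the foam's normal) (z of large_grip in the frame of large_cutout below 0.0025 m and x of large_grip in the frame of large_cutout between -0.0045 and 0.0045 m and y of large_grip in the frame of large_cutout between -0.004 and 0.004 m and angle between the z axis of large_grip and the z axis of large_cutout, either way round below 0.05 rad and angle between the x axis of large_grip and the x axis of large_cutout, either way round below 0.08 rad and z of small_grip in the frame of small_cutout below 0.0025 m and x of small_grip in the frame of small_cutout between -0.0045 and 0.0045 m and y of small_grip in the frame of small_cutout between -0.004 and 0.004 m and angle between the z axis of small_grip and the z axis of small_cutout, either way round below 0.05 rad and angle between the x axis of small_grip and the x axis of small_cutout, either way round below 0.08 rad); the robot touches nothing.
It fails at once if a bystander (flare bar, gauge, a can, tape roll, carton or valve) is displaced by more than 25 mm or knocked over (distance of any of flare_bar_mid, gauge_mid, paint_can_mid, spray_can_mid, tape_roll_mid, carton_mid, valve_mid from where it was at the start of the episode above 0.025 m).
It also fails if it takes over 59 s, if anything falls off the work surface, if the arm or the gripper's body presses on something with over 40 N, if the wrist force passes 120 N, or if a joint passes its speed limit or range.

### The arm

A 7-joint arm with a two-finger parallel gripper is mounted at the origin on the work surface. World frame = base frame: x ahead of the robot, y to its left, z up, the work surface at z = 0. Lengths are in m, angles in degrees, forces in N, time in s.
With the tool pointing down it reaches from about 0.4 to 0.85 m from the base axis. Payload 4.5 kg.
Tool frame: the origin (TCP) lies between the finger pads; the fingertips stand 14 mm ahead of it and the grasp point (between the pads) lies 5 mm behind it; z points along the fingers, y is the line along which they close (so a half turn about z gives the same grasp; the last joint's range is limited). The gripper opens to 85 mm and grips with 20 to 120 N. Pads are 22 mm wide; open, the fingers measure 114 mm over their backs; the gripper's body (76 mm by 85 mm) begins 54 mm behind the grasp point. The pads swing forward as they close: fully open they stand 13 mm farther back than shut.
Start: joints at [72.697, 39.483, -11.15, 89.685, 9.013, 51.709, -12.324], TCP at [0.206, -0.59, 0.245] pointing down, gripper open.
Joint ranges: [-172.22, 172.22], [-26.19, 119.32], [-84.43, 86.54], [7.71, 146.69], [-57.33, 237.33], [2.42, 119.75], [-152.13, 152.13]. Speed limits (degrees/s): [147.25, 147.25, 180, 180, 180, 180, 180].

### API

Orientations are given as a 3x3 rotation matrix whose columns are the frame's x, y, z axes.
In Python, from workcell import robot gives the robot as it stands. The module is installed in compiled form; this text tells all that it offers.
- The arm moves only by the tool send_rows, never from a script. Its argument "commands" is a list that holds one entry, the list of rows, each a list of 5 numbers: the shift along the tool's x, y, z in mm, then the turn about the tool's z in rad, then the finger opening in mm, from 0 to 85.4. In form: [[[tx, ty, tz, turn, fingers], ...]]. A call has 1 to 10 rows; each row shifts and turns the commanded pose from where the row before left it, along the tool's axes as they then stand; what a row does not reach is not made up. A row lasts 1/8 s, in which the tool goes at most 62.5 mm and 10.7 degrees, less where a joint would pass 70% of its speed; a pose out of reach is approached as far as the arm can. A call with a gripper value outside its range is refused whole. The fingers move at their own pace and stop on an object; "newtons" is the grip in N (left out, the last holds). Time passes only in rows, so rows that do not move let the fingers close. It gives the time, the measured TCP pose, the force, the opening and the grip force at its end, in the units of the state.
- robot.read_state(): the state, without advancing time (a new reading comes with each control period).
- robot.get_image(name): name is "side" or "top"; returns a dict with "color" (400x640x3 uint8, red, green, blue), "range_z" (400x640 float32, m along the optical axis (not along the pixel's ray), 0 where there is no reading), "mtx" (3x3 intrinsics, pixels), "dist" ([k1, k2, p1, p2, k3] as OpenCV has them; the pictures are not rectified), "rvec" (rotation vector, rad) and "tvec" (3), from world to camera coordinates, as OpenCV has them. Camera axes: x right, y down, z forward; pixel columns grow to the right and rows downward; lengths in m; the calibration is good to about 2 mm. A picture is of the moment at which its call begins.
- robot.close_job(): hands the job in; it is judged then, once.
The state is a dict: "t": time; "joint_pos": joint angles; "joint_vel": joint speeds; "joint_torque": joint torques, N m; "tcp_pos": TCP position; "eef_rot": TCP orientation; "wrist_force": force on the tool from outside, world axes, zero at the start; "torque": the same for the moment, N m; "grip_width": finger opening in m; "finger_force": force on a finger pad.
Only numpy, scipy, OpenCV 4.12 (cv2) and the standard library are available. Lean on these libraries where they do the work, as an engineer would, in place of code of your own. Each camera call takes 0.05 s, during which the arm holds its last target. There are 200 camera calls.

## Working session

There is one attempt and no reset: what is moved stays moved. The work goes in short steps, Python scripts to look and compute and a tool call to move; the robot and the scene stay as the last step left them, time stands still between calls to the robot, and variables do not carry over. Pictures are saved under pics/ and viewed, at most 10 in all, crops included, and the job is handed in when it is done.

Besides the shell and the picture viewer there is one more tool, called after "Request:" as a command line: name --argument value ..., lists and objects as JSON in quotes. send_rows: Moves the arm, as the interface text tells. Its arguments: {"type":"object","properties":{"commands":{"type":"array","items":{"type":"array","items":{"type":"array","items":{"type":"number"}}}},"newtons":{"type":"number"}},"required":["commands"]}

```bash
mkdir -p pics
cat > h.py <<'E'
import numpy as np, cv2
from workcell import robot
def cam(n):
    d=robot.get_image(n); d['R']=cv2.Rodrigues(np.array(d['rvec'],float))[0]; d['t']=np.array(d['tvec'],float).ravel()
    d['K']=np.array(d['mtx'],float); d['D']=np.array(d['dist'],float); return d
def rays(d,px):
    u=cv2.undistortPoints(np.array(px,float).reshape(-1,1,2),d['K'],d['D']).reshape(-1,2)
    return np.c_[u,np.ones(len(u))]
def cloud(d):
    h,w=d['range_z'].shape
    g=np.stack(np.meshgrid(np.arange(w),np.arange(h)),-1).reshape(-1,2)
    c=rays(d,g)*d['range_z'].reshape(-1,1)
    P=(c-d['t'])@d['R']; P[d['range_z'].ravel()<=0]=np.nan
    return P.reshape(h,w,3)
def onplane(d,px,p0,n):
    r=rays(d,px)@d['R']; c=-d['R'].T@d['t']
    s=((np.array(p0)-c)@n)/(r@n); return c+r*s[:,None]
def proj(d,P): return cv2.projectPoints(np.array(P,float).reshape(-1,3),np.array(d['rvec'],float),np.array(d['tvec'],float),d['K'],d['D'])[0].reshape(-1,2)
E
python3 - <<'E'
from h import *
for n in('top','side'):
    d=cam(n); cv2.imwrite(f'pics/{n}0.png',d['color'][:,:,::-1]); np.save(f'{n}0.npy',cloud(d))
    print(n,-d['R'].T@d['t'],d['R'][2],d['K'][0,0])
print(robot.read_state())
E
```

```text
top [0.3657499  0.13604255 1.33120263] [ 0.10850436 -0.01170443 -0.99402707] 450.58574764381507
side [-0.1904804   0.76274213  0.84576884] [ 0.58595533 -0.52832759 -0.6144317 ] 481.9261365480831
{'t': 0.1, 'joint_pos': array([ 72.69774152,  39.52804869, -11.14588456,  89.73826741,
         9.01250188,  51.70847235, -12.32136211]), 'joint_vel': array([ 0.02004764, -0.19016398, -0.06913309, -0.08170318,  0.13294796,
       -0.12885515,  0.03387248]), 'joint_torque': array([-3.49269583e-03, -5.40603805e+01, -1.27135523e+00, -1.58986312e+01,
        9.44387459e-03,  4.37869880e-03,  4.48164565e-05]), 'tcp_pos': array([ 0.20572913, -0.5895904 ,  0.24457111]), 'eef_rot': array([[ 9.44108710e-01,  3.29633646e-01, -6.34322181e-04],
       [ 3.29634239e-01, -9.44107536e-01,  1.49304071e-03],
       [-1.06711899e-04, -1.61868705e-03, -9.99998684e-01]]), 'wrist_force': array([ 0.09509613,  0.2871331 , -0.50349998]), 'torque': array([-0.05150586,  0.06455967, -0.00065855]), 'finger_force': 0.0, 'grip_width': 0.08533618807414343}
```

View pics/top0.png

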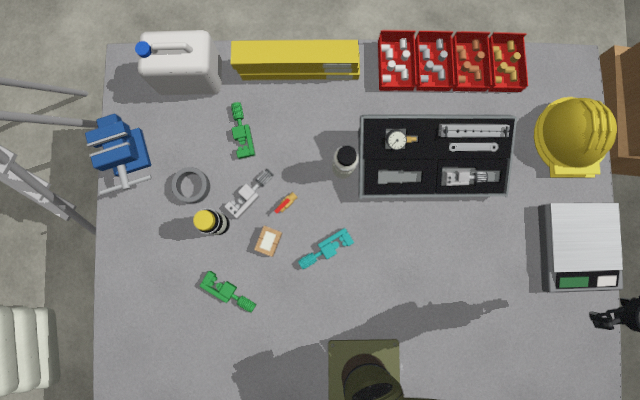

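View pics/side0.png

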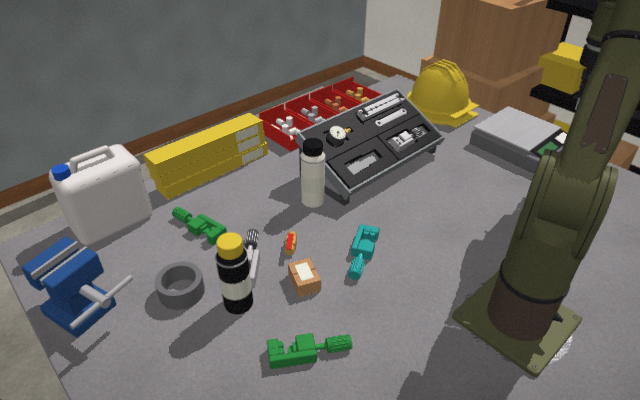

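The top view shows the board at columns 360–515, rows 115–200. The small cutout is empty at about (400,177), and the small cutter lies in the large cutout at about (470,177). The large grey cutter is at about (248,193), with its knob end up-right near (265,175) and its jaw near (230,212). The side view agrees. Next I'll enlarge the relevant parts.

Run:
```python
from h import *
a=cv2.imread('pics/top0.png'); b=cv2.imread('pics/side0.png')
f=lambda im,x,y,w,h,W,H:cv2.resize(im[y:y+h,x:x+w],(W,H),interpolation=cv2.INTER_CUBIC)
o=np.vstack([np.hstack([f(a,215,162,64,60,320,300),f(a,362,157,96,60,480,300)]),np.hstack([f(a,425,157,80,50,480,300),f(b,335,115,107,100,320,300)])])
cv2.imwrite('pics/crop1.png',np.clip(o.astype(float)*1.4,0,255).astype(np.uint8))
P=np.load('top0.npy')
# foam surface planes from top
for nm,(x0,x1,y0,y1) in {'foamL':(364,434,163,192),'foamR':(438,506,162,192),'counter':(250,350,260,300)}.items():
    q=P[y0:y1,x0:x1].reshape(-1,3); q=q[np.isfinite(q[:,0])]
    A=np.c_[q[:,:2],np.ones(len(q))]; w=np.ones(len(q),bool)
    for _ in range(15):
        c=np.linalg.lstsq(A[w],q[w,2],rcond=None)[0]; r=q[:,2]-A@c; w=np.abs(r)<max(.003,1.0*np.median(np.abs(r)))
    n=np.r_[-c[:2],1];n/=np.linalg.norm(n)
    print(nm,c,'n',n,'tilt',np.degrees(np.arccos(n[2])),w.sum(),len(q),r[w].std())
    # height map
    if nm!='counter':
        H=(P@n-c[2]*n[2])*1000
        np.set_printoptions(linewidth=250)
        print(np.nan_to_num(H[y0:y1:2,x0:x1:2],nan=-99).round().astype(int))
H=P[...,2]*1000
print(H[165:222:2,220:276:2].round().astype(int))
```

```text
foamL [ 0.45231688 -0.00082143 -0.16730894] n [-4.12119292e-01  7.48433592e-04  9.11129590e-01] tilt 24.33807784584067 1106 2017 0.0016065164294144065
[[ -8  -1  -4   1  -6   0   0   3  -1   1  -1   1   1  -2   1   0   1   3   0  -1   0  -1  -4   2   3  -1  -2  -3  -1   1  -2  -3   2   3  -2]
 [ -9  -2  -2   1   3   0   0   0   0  -4   0   3  -2  -5   0  -1  -2   4  -1  -2  -1   3   1   3  -1   1   0  -2  -1   3   1   1   2   4   2]
 [ -7   0  -2   0   1   3  -1   2   0   0   0  -4   1  -1   4  -4 -99   0   1  -1   0   1   2   1   3  -2   2  -2  -2  -6   0   2  -3  -1  -3]
 [ -7   4  -2   7  -1  -1   2   1   4   2   2   2   2   2   4   0   1   0   1   5  -1   2  -3   2   1   1   1  -4   2   5  -1  -1  -1  -3   2]
 [ -1  -1   0   2  -4   0   1 -15 -14 -10 -14 -11 -12 -14 -17 -18 -13 -18 -14 -10  -1  -3  -2   3  -4   0   0 -99   1  -3  -2   2   3   3   0]
 [ -4  -1   0   1   0  -2   3 -12 -13 -14 -15 -12 -12 -13 -13 -13 -10 -15 -13 -14 -15 -15 -18 -18 -14 -13 -14 -16 -15  -5  -1  -4   0   1   0]
 [ -2   0   2   4   2  -2   0 -14 -15 -10 -13 -18 -10 -14 -19 -10 -13 -10 -14  -9 -16  -9 -
[... 20189 characters left out ...]
                    1                    2]
 [                 130                  106                   84                   53                   28                   -2                    1                    1                    5                   -1                    5
                     1                   -2                   -1                    5                    4                    0                    3                   -3                    1                   -2                    0
                    -2                    3                    1                    1                   -1                   -3]]<stdin>:21: RuntimeWarning: invalid value encountered in cast
```

View pics/crop1.png

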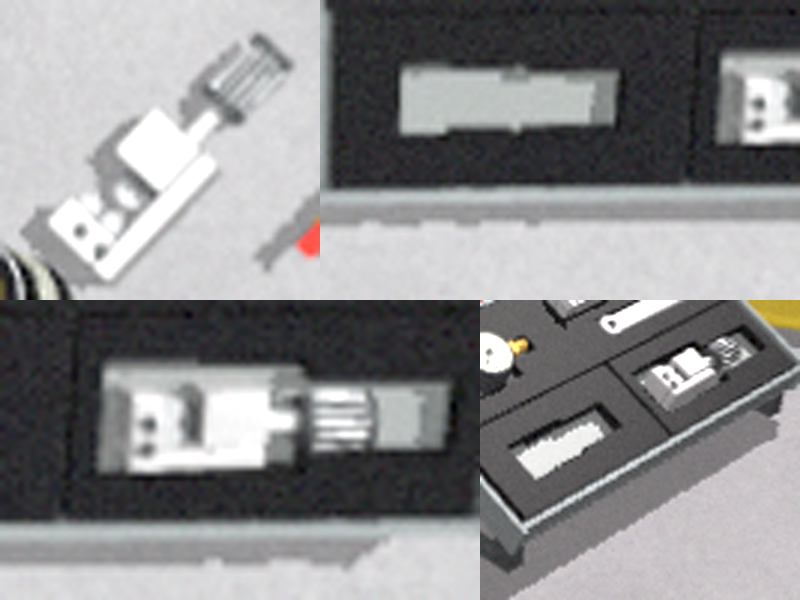

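Crop 1 shows both cutters with the jaw to the left. The cutouts also have the jaw to the left (+y), and the spine lies down-slope. The tool stays vertical, so I can keep or free the 24° roll by gripping along the cutter's own x axis: jaw end to block on the small one, the block's ends on the large one. Next I'll measure.

```bash
cat > meas.py <<'E'
from h import *
th=np.radians(24); n=np.array([-np.sin(th),0,np.cos(th)]); U=np.array([np.cos(th),0,np.sin(th)])
def foam0(P):  # foam surface offset n.p, robust, per block rectangle (top pixels)
    out=[]
    for x0,x1,y0,y1 in((364,434,163,192),(438,506,162,192)):
        h=(P[y0:y1,x0:x1]@n).ravel(); h=h[np.isfinite(h)]; m=np.median(h)
        for _ in range(10): m=np.mean(h[np.abs(h-m)<.004])
        out.append(m)
    return out
if __name__=='__main__':
    P=np.load('top0.npy'); d=cam('top'); s=cam('side'); g=d['color'].astype(float).mean(2)
    o=foam0(P); print('n.p foam L,R',o)
    def edge(prof):  # subpixel half-level crossings
        lo,hi=np.percentile(prof,10),np.percentile(prof,75); t=(lo+hi)/2
        k=np.where((prof[:-1]<t)!=(prof[1:]<t))[0]
        return [round(float(i+(t-prof[i])/(prof[i+1]-prof[i])),2) for i in (k[0],k[-1])]
    # small cutout columns: far/near edges; cast far on surface, near on floor and surface
    for c in range(381,420,4):
        a,b=edge(g[160:196,c]); px=[[c,160+a],[c,160+b]]
        A=onplane(d,px,n*o[0],n); B=onplane(d,px,n*(o[0]-.014),n)
        print(c,a+160,b+160,'u far surf %.4f | near floor %.4f near surf %.4f'%(A[0]@U,B[1]@U,A[1]@U))
    for r in range(172,184,2):
        a,b=edge(g[r,366:436]); px=[[366+a,r],[366+b,r]]
        A=onplane(d,px,n*o[0],n); B=onplane(d,px,n*(o[0]-.014),n)
        print(r,a+366,b+366,'y left surf %.4f flo %.4f | right floor %.4f surf %.4f'%(A[0,1],B[0,1],B[1,1],A[1,1]))
    print('row176',g[176,374:426].round().astype(int))
    # small cutter: white mask
    print('cutR cols')
    for c in range(444,472,2): print(c,g[164:192,c].round().astype(int))
    for r in (174,176,178,180,182): print(r,g[r,438:506].round().astype(int))
    # large cutter: depth+gray mask on plane z=.03
    m=((P[...,2]>.022)&(P[...,2]<.042)); m[:160]=0;m[225:]=0;m[:,:215]=0;m[:,278:]=0
    c=max(cv2.findContours(m.astype(np.uint8),cv2.RETR_EXTERNAL,cv2.CHAIN_APPROX_NONE)[0],key=cv2.contourArea)
    ys,xs=np.nonzero(m); Q=onplane(d,np.c_[xs,ys],[0,0,.03],np.array([0,0,1.]))
    np.save('large_pts.npy',Q)
    print('rect',cv2.minAreaRect((Q[:,:2]*1000).astype(np.float32)))
    # bystander centres rough
E
python3 meas.py
```

```text
n.p foam L,R [np.float64(-0.14916773822796278), np.float64(-0.14948109965965647)]
381 170.34 194.4 u far surf 0.5710 | near floor 0.4965 near surf 0.5009
385 170.0 194.4 u far surf 0.5720 | near floor 0.4965 near surf 0.5008
389 170.45 193.93 u far surf 0.5706 | near floor 0.4978 near surf 0.5021
393 170.41 194.16 u far surf 0.5707 | near floor 0.4970 near surf 0.5013
397 170.42 193.91 u far surf 0.5706 | near floor 0.4977 near surf 0.5020
401 169.96 193.71 u far surf 0.5719 | near floor 0.4982 near surf 0.5025
405 171.17 193.7 u far surf 0.5683 | near floor 0.4981 near surf 0.5024
409 171.13 193.71 u far surf 0.5684 | near floor 0.4980 near surf 0.5023
413 171.1 193.59 u far surf 0.5684 | near floor 0.4983 near surf 0.5026
417 170.72 193.39 u far surf 0.5695 | near floor 0.4988 near surf 0.5031
172 377.62 420.62 y left surf -0.0401 flo -0.0422 | right floor -0.1649 surf -0.1614
174 377.59 420.26 y left surf -0.0402 flo -0.0423 | right floor -0.1642 surf -0.1608
176 377.59 420.17 y left surf -0.0404 flo -0.0425 | right floor -0.1643 surf -0.1609
178 377.6 420.2 y left surf -0.0407 fl
[... 2921 characters left out ...]
87  53  19  29  29  29  37  39]
180 [ 32  33  30  59  86  98 101  97 114 159 164 141 159 177 174 169 164 127
 104  88 107 172 177 177 176 177 177 180 181 181 175 150  98  98  92  75
  43  43  57  88  99 101 100  80  88  99 103  92  65  88 132 130 131 133
 131 126  99  91  93  93  79  28  23  32  39  28  36  46]
182 [ 29  35  27  71 100  91  87  95 117 125 102  85 125 166 176 179 180 180
 182 181 180 167 166 187 188 189 187 190 189 190 183 114  95  96  98  83
  27  24  45  58  62  59  57  53  45  35  32  29  23  28  29  25  31  20
  29  29  22  26  25  32  33  22  28  33  35  26  33  58]
rect ((520.4953002929688, 329.1195983886719), (129.93016052246094, 166.5934295654297), 13.397676467895508)
```

Run:
```python
from meas import *
P=np.load('top0.npy'); d=cam('top'); g=d['color'].astype(float).mean(2); o=[-.1492,-.1495]
def cross(p,t,rev=False):
    r=range(len(p)-1)
    for i in (reversed(r) if rev else r):
        if (p[i]<t)!=(p[i+1]<t): return i+(t-p[i])/(p[i+1]-p[i])
E=[]
for c in range(379,420,2):
    p=g[165:190,c]; a=165+cross(p,85); b=165+cross(p,85,True)
    A=onplane(d,[[c,a],[c,b]],n*o[0],n);B=onplane(d,[[c,b]],n*(o[0]-.014),n)
    E.append((A[0,1],A[0]@U,B[0]@U,A[1]@U))
print((np.array(E)*1000).round(1).tolist())
# small cutter block: near edge/far edge on top plane (+14), columns of block 460..467
for c in range(459,469,2):
    p=g[166:190,c]; b=166+cross(p,110,True); a=166+cross(p,160)
    A=onplane(d,[[c,a],[c,b]],n*(o[1]+.014),n); print('blk u far,near',c,a,b,(A@U*1000).round(1))
for r in range(173,183,2):
    a=440+cross(g[r,440:452],125); b=466+cross(g[r,466:473],(140 if r!=176 else 190)) if cross(g[r,466:473],140) else np.nan
    A=onplane(d,[[a,r],[b,r]],n*(o[1]+.014),n); print('jaw,blk end y',r,a,b,(A[:,1]*1000).round(1))
# large cutter
m=((P[...,2]>.012)&(P[...,2]<.045)&(np.abs(d['color'].astype(int).max(2)-d['color'].astype(int).min(2))<40)).astype(np.uint8)
m[:160]=0;m[225:]=0;m[:,:222]=0;m[:,278:]=0
k,l,st,_=cv2.connectedComponentsWithStats(m); i=1+st[1:,4].argmax(); print(st[i])
ys,xs=np.nonzero(l==i); Q=onplane(d,np.c_[xs,ys],[0,0,.03],np.array([0,0,1.]))*1000
(c0,sz,an)=cv2.minAreaRect(Q[:,:2].astype(np.float32)); print('rect',c0,sz,an)
a=np.radians(an if sz[0]>sz[1] else an+90); ax=np.array([np.cos(a),np.sin(a)])
if ax[1]<0: ax=-ax
ay=np.array([-ax[1],ax[0]]); q=(Q[:,:2]-c0)@np.c_[ax,ay]
print('ax',ax)
for s in range(-88,88,6):
    w=q[(q[:,0]>=s)&(q[:,0]<s+6),1]; print(s,w.min().round(),w.max().round(),len(w))
def cen(x0,x1,y0,y1,z0,z1):
    R=P[y0:y1,x0:x1].reshape(-1,3); R=R[(R[:,2]>z0)&(R[:,2]<z1)]; return np.r_[R.min(0),R.max(0)].round(3)
print('spray',cen(188,232,200,240,.15,.25)); print('paint',cen(325,362,140,178,.15,.25)); print('tape',cen(165,212,165,204,.035,.06))
```

```text
[[-43.8, 571.5, 529.3, 533.2], [-49.5, 570.8, 529.4, 533.3], [-55.0, 571.9, 529.3, 533.3], [-60.6, 572.0, 529.5, 533.5], [-66.3, 571.6, 531.7, 535.6], [-71.9, 570.6, 533.2, 537.0], [-77.5, 570.5, 533.1, 537.0], [-83.2, 570.4, 533.3, 537.2], [-88.8, 570.4, 533.1, 537.0], [-94.4, 570.4, 532.9, 536.8], [-100.1, 569.5, 533.0, 536.9], [-105.7, 570.8, 530.9, 534.8], [-111.4, 568.0, 534.0, 537.9], [-117.1, 567.9, 534.0, 537.9], [-122.7, 568.0, 534.7, 538.6], [-128.4, 568.1, 534.7, 538.6], [-134.1, 567.3, 534.7, 538.6], [-139.7, 567.2, 534.6, 538.5], [-145.4, 567.4, 534.6, 538.5], [-151.1, 567.3, 536.6, 540.4], [-156.7, 567.4, 536.7, 540.6]]
blk u far,near 459 175.21428571428572 184.49811320754716 [559.6 532.6]
blk u far,near 461 171.58333333333334 184.5053380782918 [570.  532.6]
blk u far,near 463 171.28125 184.46666666666667 [570.9 532.6]
blk u far,near 465 171.2089552238806 184.42904290429044 [571.1 532.7]
blk u far,near 467 171.2112676056338 184.3987341772152 [571.  532.8]
jaw,blk end y 173 446.4154589371981 469.5597826086956 [-231.1 -297.2]
jaw,blk end y 175 446.4567901234568 471.5 [-23
[... 375 characters left out ...]
.0 6
-82 -15.0 13.0 18
-76 -15.0 13.0 17
-70 -15.0 13.0 21
-64 -15.0 13.0 21
-58 -15.0 13.0 21
-52 -15.0 13.0 21
-46 -15.0 15.0 21
-40 -12.0 13.0 20
-34 -6.0 4.0 9
-28 -6.0 4.0 9
-22 -6.0 4.0 9
-16 -8.0 4.0 9
-10 -25.0 25.0 30
-4 -25.0 25.0 37
2 -27.0 25.0 39
8 -27.0 25.0 39
14 -27.0 25.0 39
20 -27.0 27.0 40
26 -15.0 25.0 29
32 -15.0 27.0 30
38 -8.0 25.0 21
44 13.0 27.0 12
50 -17.0 27.0 26
56 -21.0 27.0 35
62 -27.0 27.0 40
68 -27.0 27.0 27
74 -27.0 27.0 41
80 -25.0 25.0 30Traceback (most recent call last):
  File "<stdin>", line 31, in <module>
    return umr_minimum(a, axis, None, out, keepdims, initial, where)
ValueError: zero-size array to reduction operation minimum which has no identity
```

Request:
send_rows --commands '[[[0, 0, -40, 0.112, 73], [0, 0, -45, 0.112, 73], [0, 0, 0, 0.112, 73], [36, -32.5, 0, 0, 73], [36, -32.5, 0, 0, 73], [36, -32.5, 0, 0, 73], [36, -32.5, 0, 0, 73], [36, -32.5, 0, 0, 73], [36, -32.5, 0, 0, 73], [36, -32.5, 0, 0, 73]]]' --newtons 60

```text
t: 1.5
tcp_pos: [0.459, -0.3615, 0.3303]
eef_rot: [[1.0, -0.0, -0.0], [-0.0, -1.0, -0.0], [-0.0, 0.0, -1.0]]
wrist_force: [0.7, 0.4, 0.3]
grip_width: 0.0728
finger_force: 0.0
```

```bash
cat > st.py <<'E'
from h import *
s=robot.read_state(); R=s['eef_rot']
print('t',round(s['t'],2),'tcp',(s['tcp_pos']*1000).round(1),'yaw of tool x',np.degrees(np.arctan2(R[1,0],R[0,0])).round(2),'z',R[:,2].round(4),'F',s['wrist_force'].round(1),'T',s['torque'].round(2),'w',round(s['grip_width']*1000,1),'ff',round(s['finger_force'],1),'q',s['joint_pos'].round(0))
E
python3 st.py
```

```text
t 1.5 tcp [ 459.  -361.5  330.3] yaw of tool x -0.01 z [-0.e+00 -1.e-04 -1.e+00] F [0.7 0.4 0.3] T [-0.08 -0.06  0.05] w 72.8 ff 0.0 q [ 38.  31.  -6.  91.   4.  59. -60.]
```

Request:
send_rows --commands '[[[36, -33, 0, 0, 73], [35, -32, 0, 0, 73], [35, -32, 0, 0, 73], [0, 0, 50, 0, 73], [0, 0, 50, 0, 73], [0, 0, 50, 0, 73], [0, 0, 40, 0, 73], [0, 0, 22, 0, 73], [0, 0, 0, 0, 73]]]'

```text
t: 2.62
tcp_pos: [0.5627, -0.2651, 0.1165]
eef_rot: [[1.0, 0.0, -0.004], [0.0, -1.0, 0.002], [-0.004, -0.002, -1.0]]
wrist_force: [0.2, 0.7, 1.2]
grip_width: 0.0729
finger_force: 0.0
```

```bash
python3 st.py
python3 - <<'E'
from h import *
d=cam('side'); np.save('side1.npy',cloud(d))
c=proj(d,[[.565,-.265,.11]])[0].astype(int); print(c)
a=d['color'][c[1]-35:c[1]+40,c[0]-50:c[0]+50,::-1]
e=cam('top');c2=proj(e,[[.565,-.265,.11]])[0].astype(int);b=e['color'][c2[1]-35:c2[1]+40,c2[0]-50:c2[0]+50,::-1]
o=np.vstack([cv2.resize(a,(400,300),interpolation=2),cv2.resize(b,(400,300),interpolation=2)]); cv2.imwrite('pics/a1.png',np.clip(o*1.5,0,255))
E
```

```text
t 2.62 tcp [ 562.7 -265.1  116.5] yaw of tool x 0.0 z [-0.0039  0.0015 -1.    ] F [0.2 0.7 1.2] T [-0.01  0.03  0.04] w 72.9 ff 0.0 q [ 24.  49.  -5.  96.   7.  36. -75.]
[401 133][ WARN:0@3.559] global loadsave.cpp:1063 imwrite_ Unsupported depth image for selected encoder is fallbacked to CV_8U.
```

View pics/a1.png

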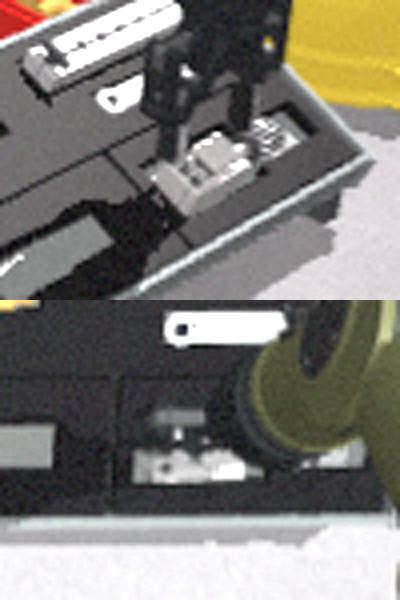

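The view shows the left finger just off the jaw end, at about (165,150) in the crop. The right finger is between the block and the knob at (240,140), so both straddle as planned.

Request:
send_rows --commands '[[[2, 0, 4, 0, 73], [0, 0, 4, 0, 73], [0, 0, 2, 0, 73], [0, 0, 0, 0, 73], [0, 0, 0, 0, 73]]]'

```text
t: 3.35
tcp_pos: [0.566, -0.2658, 0.1084]
eef_rot: [[1.0, -0.0, 0.0], [-0.0, -1.0, -0.0], [0.0, 0.0, -1.0]]
wrist_force: [-0.4, -0.3, -0.9]
grip_width: 0.0731
finger_force: 0.0
```

```bash
python3 st.py
python3 - <<'E'
from h import *
d=cam('side')
c=proj(d,[[.565,-.265,.10]])[0].astype(int)
a=d['color'][c[1]-28:c[1]+32,c[0]-40:c[0]+40,::-1]
cv2.imwrite('pics/a2.png',np.clip(cv2.resize(a,(640,480),interpolation=2).astype(float)*1.6,0,255).astype(np.uint8))
E
```

```text
t 3.35 tcp [ 566.  -265.8  108.4] yaw of tool x -0.02 z [ 1.e-04 -1.e-04 -1.e+00] F [-0.4 -0.3 -0.9] T [-0.03 -0.01 -0.04] w 73.1 ff 0.0 q [ 24.  50.  -5.  96.   7.  35. -75.]
```

View pics/a2.png

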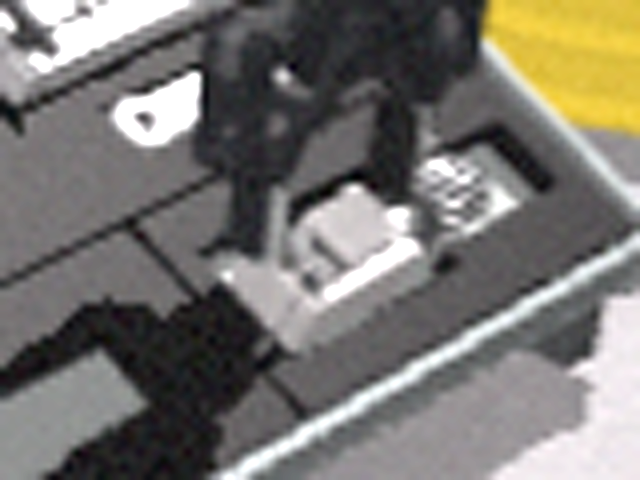

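The fingers are beside the jaw end and the block and still clear of the foam. I'll go 4 mm lower and close.

Request:
send_rows --commands '[[[-1, -1, 2, 0, 73], [0, 0, 2, 0, 73], [0, 0, 0, 0, 73], [0, 0, 0, 0, 66], [0, 0, 0, 0, 60], [0, 0, 0, 0, 55], [0, 0, 0, 0, 55], [0, 0, 0, 0, 55]]]' --newtons 60

```text
t: 4.4
tcp_pos: [0.565, -0.2646, 0.105]
eef_rot: [[1.0, -0.0, 0.0], [-0.0, -1.0, -0.0], [0.0, 0.0, -1.0]]
wrist_force: [-1.8, 0.6, 5.5]
grip_width: 0.0637
finger_force: 65.5
```

```bash
python3 st.py
```

```text
t 4.4 tcp [ 565.  -264.6  105. ] yaw of tool x -0.0 z [ 1.e-04 -0.e+00 -1.e+00] F [-1.8  0.6  5.5] T [0.24 0.39 0.05] w 63.7 ff 65.5 q [ 24.  50.  -5.  96.   7.  34. -75.]
```

Request:
send_rows --commands '[[[0, 0, 0, 0, 50], [-2, 0, -4.5, 0, 50], [-2, 0, -4.5, 0, 50], [-4, 0, -9, 0, 50], [-4, 0, -9, 0, 50], [-4, 0, -13, 0, 50], [0, 0, 0, 0, 50]]]' --newtons 90

```text
t: 5.28
tcp_pos: [0.5495, -0.2652, 0.1458]
eef_rot: [[1.0, -0.001, 0.002], [-0.001, -1.0, -0.001], [0.002, 0.001, -1.0]]
wrist_force: [0.9, -0.3, -2.6]
grip_width: 0.0626
finger_force: 98.4
```

```bash
python3 st.py
python3 - <<'E'
from h import *
d=cam('side')
c=proj(d,[[.549,-.265,.14]])[0].astype(int)
a=d['color'][c[1]-28:c[1]+47,c[0]-50:c[0]+50,::-1]
cv2.imwrite('pics/a3.png',np.clip(cv2.resize(a,(640,480),interpolation=2).astype(float)*1.6,0,255).astype(np.uint8))
E
```

```text
t 5.28 tcp [ 549.5 -265.2  145.8] yaw of tool x -0.04 z [ 0.0024 -0.0012 -1.    ] F [ 0.9 -0.3 -2.6] T [ 0.06 -0.01 -0.  ] w 62.6 ff 98.4 q [ 24.  45.  -5.  98.   6.  37. -75.]
```

View pics/a3.png

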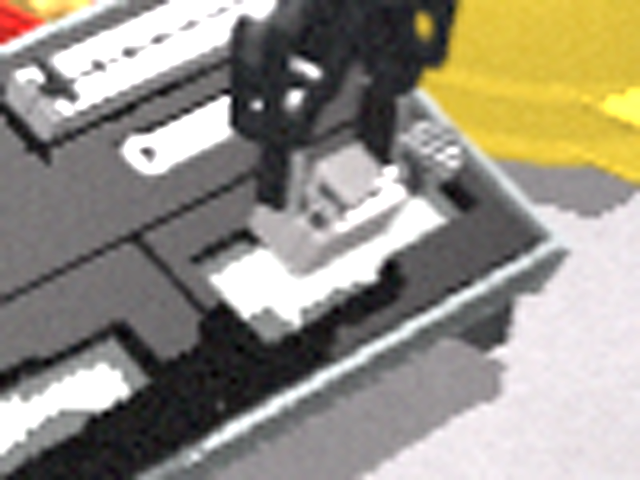

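The cutter is held above the large cutout, still parallel to the foam. I'll carry it across to the small cutout.

Request:
send_rows --commands '[[[0, -47.3, 0, 0, 50], [0, -47.3, 0, 0, 50], [0, -47.3, 0, 0, 50], [0, -47.4, 0, 0, 50], [4, 0, 9, 0, 50], [4, 0, 9, 0, 50], [0, 0, 0, 0, 50], [0, 0, 0, 0, 50]]]'

```text
t: 6.32
tcp_pos: [0.5569, -0.0769, 0.1261]
eef_rot: [[1.0, -0.002, -0.0], [-0.002, -1.0, -0.001], [-0.0, 0.001, -1.0]]
wrist_force: [0.5, 0.5, -2.2]
grip_width: 0.0624
finger_force: 98.6
```

```bash
python3 st.py
python3 - <<'E'
from meas import *
d=cam('side'); e=cam('top')
c=proj(d,[[.558,-.075,.12]])[0].astype(int)
a=d['color'][c[1]-28:c[1]+47,c[0]-50:c[0]+50,::-1]
c2=proj(e,[[.558,-.075,.12]])[0].astype(int);b=e['color'][c2[1]-35:c2[1]+40,c2[0]-50:c2[0]+50,::-1]
o=np.hstack([cv2.resize(x,(400,300),interpolation=2) for x in(a,b)])
cv2.imwrite('pics/a4.png',np.clip(o.astype(float)*1.5,0,255).astype(np.uint8))
# large cutout, empty now: edges in top view if visible
g=e['color'].astype(float).mean(2); np.save('g_top4.npy',g)
for r in (170,174,178,182,184): print(r,g[r,438:506].round().astype(int))
E
```

```text
t 6.33 tcp [556.9 -76.9 126.1] yaw of tool x -0.14 z [-4.e-04 -7.e-04 -1.e+00] F [ 0.5  0.5 -2.2] T [ 0.06  0.03 -0.06] w 62.4 ff 98.6 q [  5.  45.  -3. 107.   4.  29. -91.]
170 [ 81  82  84  84  84  83  85  86  87  85  89  86  87  88  85  87  86  88
  87  89  85  84  87  84  85  86  85  86  85  85  87  85  91  95 102 109
 106  97  78  62  64  64  63  63  64  64  61  64  60  63  64  61  58  60
  63  60  58  56  59  60  55  56  43  29  36  31  35  38]
174 [ 80  85  85  86  91  87  88  86  86  87  88  92  88  90  86  86  88  89
  87  86  89  90  88  89  86  88  87  85  84  91  88  87  93  89  91  93
  94 101 125 145 147 145 147 147 149 148 145 147 147 147 146 146 148 145
 146 145 139 104 105 102 104  75  18  25  35  37  37  35]
178 [ 68  74  82  82  85  87  88  86  83  87  91  90  88  90  88  89  89  88
  88  90  86  86  87  90  87  90  88  87  89  91  89  89  92  92  97 100
 101 102 103 106 134 147 147 144 146 147 146 144 148 148 147 149 146 148
 147 146 137 107 105 107  93  60  19  25  35  36  39  50]
182 [ 68  67  71  73  80  80  83  87  89  89  86  88  89  91  90  87  91  89
  91  88  90  89  88  89  89  90  91  91  90  91  89  89  95  95  95 100
 102 101 101 102  84  46  33  30  33  31  27  28  32  29  28  34  33  27
  30  25  30  24  30  28  27  21  28  37  35  37  35  63]
184 [ 61  63  67  66  72  79  85  85  83  90  87  88  91  90  89  88  86  92
  92  89  88  87  91  91  90  91  89  92  93  93  94  91  95  93  93  98
  98 100 103 103  84  51  36  36  32  32  35  32  35  31  36  33  41  32
  34  34  35  35  34  34  36  36  32  33  32  38  43  65]
```

View pics/a4.png

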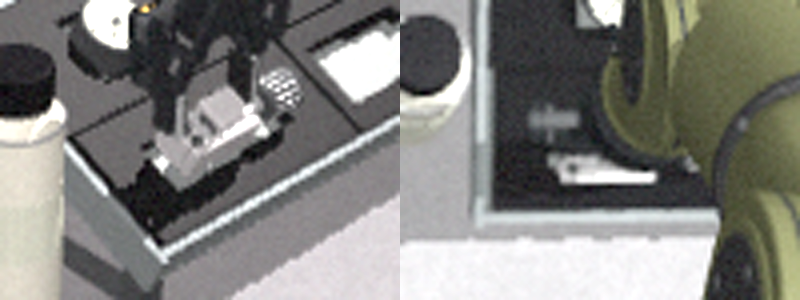

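The cutter hangs over the small cutout: jaw end near (165,170) in the left crop, near edge clear in the right crop. I'll trim it and measure against the cutout in the same camera.

Request:
send_rows --commands '[[[1, -1.5, 6.5, 0, 50], [0, 0, 0, 0, 50], [0, 0, 0, 0, 50]]]'

```text
t: 6.8
tcp_pos: [0.558, -0.0738, 0.1197]
eef_rot: [[1.0, -0.0, -0.0], [-0.0, -1.0, -0.0], [-0.0, 0.0, -1.0]]
wrist_force: [-0.4, 0.5, -2.6]
grip_width: 0.0622
finger_force: 98.6
```

```bash
python3 st.py
python3 - <<'E'
from meas import *
e=cam('top'); g=e['color'].astype(float).mean(2); s=robot.read_state()['tcp_pos']
h=((s-np.array([.564,0,.1047]))@n); print('h',h, 'inplane off u',(s-np.array([.564,0,.1047]))@U)
np.set_printoptions(linewidth=220)
for r in range(172,188,2): print(r,g[r,370:412].round().astype(int))
p0=n*(-.1492+.014+h)
for c in range(384,402,3):
    p=g[174:190,c]; k=[i for i in range(15) if p[i]>=105>p[i+1]]
    if k:
        b=174+k[-1]+(p[k[-1]]-105)/(p[k[-1]]-p[k[-1]+1]); A=onplane(e,[[c,b]],p0,n)[0]; print(c,round(b,2),'near u',round(A@U*1000,1))
print('expected near edge row/px', proj(e,[U*.532+n*(-.1492+.014+h)+np.array([0,-.08,0]), U*.551+n*(-.1492+.014+h)+np.array([0,-.0424,0])]))
E
```

```text
t 6.8 tcp [558.  -73.8 119.7] yaw of tool x -0.01 z [-1.e-04 -0.e+00 -1.e+00] F [-0.4  0.5 -2.6] T [ 0.03  0.06 -0.  ] w 62.2 ff 98.6 q [  4.  45.  -3. 107.   4.  28. -91.]
h 0.016202027803023166 inplane off u 0.000723104328150986
172 [36 59 77 88 80 86 92 94 89 92 94 90 92 91 52 26 25 26 26 40 37 41 60 51 48 40 46 45 44 49 50 50 48 42 41 63 57 46 41 42 46 43]
174 [33 43 51 52 53 48 67 60 54 52 50 41 40 31 29 30 27 28 30 31 36 36 38 51 64 54 45 47 45 49 45 46 48 47 46 56 56 54 45 48 46 45]
176 [27 24 34 40 37 36 74 73 48 44 43 37 33 37 28 29 26 25 21 19 27 43 40 31 37 52 60 56 46 42 44 49 46 47 53 54 57 54 39 47 45 47]
178 [26 29 24 25 19 28 27 29 35 35 37 38 35 33 38 32 30 33 22 22 26 25 28 41 40 40 42 44 56 59 55 51 43 46 53 49 50 34 42 48 42 45]
180 [27 27 30 34 27 22 31 35 49 51 48 55 55 60 69 54 60 64 64 45 21 24 22 23 34 39 41 35 38 42 39 40 49 51 49 51 55 66 61 58 76 54]
182 [ 27  27  30  22  28  28  28  42  88 100 117 126 118 122 133 125 130 136 131 105  88  71  52  36  27  25  22  22  33  33  35  40  39  34  38  33  43  34  38  37  53  71]
184 [ 30  15  28  22  27  20  16  26  53  96 132 108  68  61 122 141 145 144 143 143 143 143 139 136 128 104  94  62  54  61  38  57  56  31  20  17  23  21  17  34  36  44]
186 [ 29  32  22  20  27  20  27  23  19  78 133 148 141 141 162 168 171 169 169 167 166 182 186 186 185 185 184 184 183 182 182 187 173  96  35  32  30  27  32  33  30  32]
384 187.29 near u 530.6
387 187.37 near u 530.3
390 187.31 near u 530.4
393 187.32 near u 530.3
396 187.32 near u 530.3
399 187.3 near u 530.3
expected near edge row/px [[393.082993   186.72707957]
 [379.74739934 180.14281038]]
```

Run:
```python
from meas import *
for nm in('top','side'):
    d=cam(nm); P=cloud(d); g=d['color'].astype(float).mean(2)
    s=np.array([.558,-.0918,.1047]); h=.0162
    C=U*.5495+n*(-.1492+h)+np.array([0,-.0905,0])
    q=P-C; a=q[...,1]; b=-(q@U); c=q@n
    # block + spine top region in cutter axes
    m=(np.abs(b)<21)&(np.abs(c-.014)<.012)&(a<.052)&(a>-.017)&(np.abs(b)<.021)&(g>95)
    print(nm,m.sum(),'range a',np.nanmin(a[m]).round(4),np.nanmax(a[m]).round(4),'b',np.percentile(b[m],[1,99]).round(4))
    A=np.c_[a[m],b[m],np.ones(m.sum())]; z=c[m]; w=np.abs(z-np.median(z))<.008
    for _ in range(8):
        k=np.linalg.lstsq(A[w],z[w],rcond=None)[0]; r=z-A@k; w=np.abs(r)<.004
    print('pitch(x) %.2f deg roll(y) %.2f deg height %.1f'%(np.degrees(k[0]),np.degrees(k[1]),k[2]*1000),w.sum())
```

```text
top 82 range a -0.0147 0.0497 b [0.0014 0.0176]
pitch(x) 1.95 deg roll(y) 8.91 deg height 9.3 71
side 192 range a -0.0167 0.0517 b [-0.0165  0.0195]
pitch(x) -0.22 deg roll(y) 1.49 deg height 11.8 170
```

Request:
send_rows --commands '[[[1.4, 1.8, -0.6, 0, 50], [0.8, 0, 1.8, 0, 50], [0.8, 0, 1.8, 0, 50], [0.8, 0, 1.8, 0, 50], [0.4, 0, 0.9, 0, 50], [0, 0, 0, 0, 50]]]' --newtons 110

```text
t: 7.7
tcp_pos: [0.5629, -0.0756, 0.1143]
eef_rot: [[1.0, -0.0, 0.001], [-0.0, -1.0, -0.0], [0.001, 0.0, -1.0]]
wrist_force: [0.9, 0.5, 0.0]
grip_width: 0.062
finger_force: 121.4
```

```bash
python3 st.py
```

```text
t 7.7 tcp [562.9 -75.6 114.3] yaw of tool x -0.01 z [ 0.0014 -0.     -1.    ] F [0.9 0.5 0. ] T [ 0.07 -0.24  0.03] w 62.0 ff 121.4 q [  5.  46.  -3. 106.   4.  28. -91.]
```

Request:
send_rows --commands '[[[0.6, 0, 1.4, 0, 50], [0.6, 0, 1.4, 0, 50], [0.6, 0, 1.4, 0, 50], [0.6, 0, 1.4, 0, 50], [0, 0, 0, 0, 50]]]'

```text
t: 8.32
tcp_pos: [0.5653, -0.0758, 0.1088]
eef_rot: [[1.0, -0.001, 0.002], [-0.001, -1.0, -0.0], [0.002, 0.0, -1.0]]
wrist_force: [1.5, 0.1, 4.1]
grip_width: 0.0618
finger_force: 121.8
```

```bash
python3 st.py
```

```text
t 8.32 tcp [565.3 -75.8 108.8] yaw of tool x -0.03 z [ 1.6e-03 -1.0e-04 -1.0e+00] F [1.5 0.1 4.1] T [ 0.01 -0.29 -0.18] w 61.8 ff 121.8 q [  4.  47.  -3. 106.   4.  28. -91.]
```

Request:
send_rows --commands '[[[0.6, 0, 1.4, 0, 50], [0.6, 0, 1.4, 0, 50], [0.6, 0, 1.4, 0, 50], [0.2, 0, 0.5, 0, 50], [0, 0, 0, 0, 50]]]'

```text
t: 8.95
tcp_pos: [0.5664, -0.0758, 0.1063]
eef_rot: [[1.0, -0.001, 0.0], [-0.001, -1.0, -0.0], [0.0, 0.0, -1.0]]
wrist_force: [-5.1, 0.8, 26.8]
grip_width: 0.0616
finger_force: 125.0
```

```bash
python3 st.py
python3 - <<'E'
from meas import *
d=cam('side')
c=proj(d,[[.565,-.08,.10]])[0].astype(int)
a=d['color'][c[1]-28:c[1]+32,c[0]-40:c[0]+40,::-1]
cv2.imwrite('pics/a5.png',np.clip(cv2.resize(a,(640,480),interpolation=2).astype(float)*1.6,0,255).astype(np.uint8))
E
```

```text
t 8.95 tcp [566.4 -75.8 106.3] yaw of tool x -0.03 z [ 4.e-04 -4.e-04 -1.e+00] F [-5.1  0.8 26.8] T [ 0.31  0.99 -0.06] w 61.6 ff 125.0 q [  4.  47.  -2. 106.   4.  28. -91.]
```

View pics/a5.png

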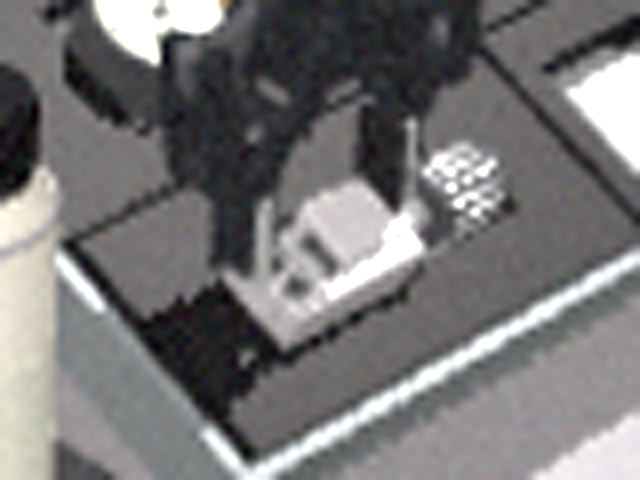

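It looks seated, and the force has risen to 29 N as if it were on the floor. I'll release, rise and check.

Request:
send_rows --commands '[[[0, 0, 0, 0, 73], [0, 0, 0, 0, 73], [0, 0, 0, 0, 73], [0, 0, -20, 0, 73], [0, 0, -50, 0, 73], [0, 0, -60, 0, 73], [-30, -50, -20, 0, 73], [-30, -50, 0, 0, 73], [-20, -55, 0, 0, 73], [0, -60, 0, 0, 73]]]'

```text
t: 10.25
tcp_pos: [0.4847, 0.1399, 0.2536]
eef_rot: [[1.0, -0.001, -0.002], [-0.001, -1.0, -0.001], [-0.002, 0.001, -1.0]]
wrist_force: [1.7, 0.8, 0.2]
grip_width: 0.0728
finger_force: 0.0
```

```bash
cat > chk.py <<'E'
from meas import *
def check(C0,xr,half,top,blk):   # C0 seated centre; print height/roll/pitch of the top face and edges
    for nm in('top','side'):
        d=cam(nm); P=cloud(d); g=d['color'].astype(float).mean(2)
        q=P-C0; a=q[...,1]; b=-(q@U); c=q@n
        m=(np.abs(b)<half+.003)&(a<xr+.003)&(a>-blk-.003)&(np.abs(c-top)<.012)&(g>95)
        A=np.c_[a[m],b[m],np.ones(m.sum())]; z=c[m]; w=np.abs(z-np.median(z))<.008
        for _ in range(8):
            k=np.linalg.lstsq(A[w],z[w],rcond=None)[0]; r=z-A@k; w=np.abs(r)<.005
        f=(np.abs(b)<half+.03)&(np.abs(b)>half+.006)&(a<.04)&(a>-.02)&(np.abs(c)<.02)
        print(nm,m.sum(),'pitch %.2f roll %.2f height-top %.1f foam %.1f'%(np.degrees(k[0]),np.degrees(k[1]),k[2]*1000,np.nanmedian(c[f])*1000),
          'a',(np.percentile(a[m],[1,99])*1000).round(1),'b',(np.percentile(b[m],[2,98])*1000).round(1))
if __name__=='__main__':
    check(U*.551+n*(-.1492)+np.array([0,-.0924,0]),.050,.019,.014,.016)
    e=cam('top'); g=e['color'].astype(float).mean(2); cv2.imwrite('t_now.png',e['color'][:,:,::-1])
    for c in range(396,404,2):
        p=g[162:192,c]; print(c,p.round().astype(int))
    for r in (174,178,182): print(r,g[r,374:424].round().astype(int))
E
python3 st.py; python3 chk.py
```

```text
t 10.25 tcp [484.7 139.9 253.6] yaw of tool x -0.06 z [-0.0021 -0.0013 -1.    ] F [1.7 0.8 0.2] T [ 0.04 -0.11  0.  ] w 72.8 ff 0.0 q [ -20.   30.   -2.  110.    2.   41. -113.]
top 297 pitch -0.57 roll 1.60 height-top 13.8 foam -0.5 a [-16.3  49.4] b [-19.   16.1]
side 239 pitch -0.38 roll -0.04 height-top 12.2 foam -0.9 a [-16.8  51.6] b [-17.2  18.1]
396 [ 34  35  29  35  34  34  37  43 120 161 181 197 192 191 189 187 187 190
 189 176 182 192 164  94  35  31  35  32  34  35]
398 [ 38  37  41  34  37  32  41  46 118 160 184 196 194 192 191 188 189 190
 189 175 180 192 162  92  37  33  34  35  36  34]
400 [ 37  39  36  37  35  37  33  57 127 162 181 198 196 193 192 190 192 192
 189 175 178 192 156  76  32  39  37  36  36  36]
402 [ 36  39  32  36  41  39  37  46 107 157 183 198 197 196 194 192 192 192
 196 179 178 202 168  67  37  35  38  32  38  30]
174 [ 36  25  21  17  88  96 150 181 190 195 195 179 179 182 175 122  72  86
 135 186 193 192 192 196 194 194 196 196 197 160 111 102 104 100  71  49
  94  98 147 154 145 143 142 141 163 161 152  92  60  34]
178 [ 34  33  17  21  84  95 158 152 129 122 169 162 176 182 158 112  77  69
 141 180 187 187 187 189 189 189 192 191 192 170 167 167 168 130 124  69
  83  87 108 108 110 112 111 110 110 107 105  95  79  35]
182 [ 37  29  22  36  86 112 161 150 116 124 174 192 193 194 194 193 193 194
 186 185 186 187 182 180 180 179 178 178 178  97  48  49  56  36  39  29
  38  83  87  82  99 111 111 108 102 111  38  32  27  32]
```

The small cutter stands about 14 mm proud and flat, so it is seated. Now I'll measure the empty large cutout.

Run:
```python
from meas import *
d=cam('top'); g=d['color'].astype(float).mean(2); o=-.1494
def cross(p,t,rev=False):
    r=range(len(p)-1)
    for i in (reversed(r) if rev else r):
        if (p[i]<t)!=(p[i+1]<t): return i+(t-p[i])/(p[i+1]-p[i])
E=[]
for c in range(444,500,3):
    p=g[160:192,c]; a=cross(p,85); b=cross(p,85,True)
    if a is None: continue
    A=onplane(d,[[c,160+a],[c,160+b]],n*o,n);B=onplane(d,[[c,160+b]],n*(o-.014),n)
    E.append((c,A[0,1]*1000,A[0]@U*1000,B[0]@U*1000,A[1]@U*1000))
print(np.array(E).round(1).tolist())
for r in range(168,186,2):
    a=cross(g[r,436:508],70);b=cross(g[r,436:508],70,True)
    A=onplane(d,[[436+a,r]],n*o,n);B=onplane(d,[[436+b,r]],n*(o-.014),n)
    print(r,'y left surf %.1f right floor %.1f'%(A[0,1]*1000,B[0,1]*1000))
P=cloud(d)
for nm,(x0,x1,y0,y1,z0,z1) in dict(spray=(185,235,200,240,.14,.25),paint=(320,362,135,180,.14,.25),tape=(165,212,165,204,.035,.06),carton=(250,285,222,260,.03,.06),valve=(268,300,190,218,.015,.06)).items():
    R=P[y0:y1,x0:x1].reshape(-1,3); R=R[(R[:,2]>z0)&(R[:,2]<z1)]
    print(nm,len(R),(np.percentile(R,[3,97],axis=0)*1000).round() if len(R) else '')
```

```text
[[444.0, -227.1, 579.9, 522.8, 526.9], [447.0, -235.7, 579.7, 522.8, 526.9], [450.0, -244.3, 579.5, 522.6, 526.6], [453.0, -252.9, 579.5, 522.8, 526.8], [456.0, -261.5, 579.2, 525.2, 529.2], [459.0, -270.2, 578.3, 527.4, 531.4], [462.0, -278.9, 578.2, 527.5, 531.5], [465.0, -287.5, 578.2, 527.4, 531.4], [468.0, -296.2, 578.1, 527.3, 531.3], [471.0, -304.9, 577.9, 527.8, 531.7], [474.0, -313.6, 577.5, 533.4, 537.3], [477.0, -323.1, 569.8, 533.6, 537.5], [480.0, -331.9, 569.3, 533.6, 537.5], [483.0, -340.7, 569.3, 533.4, 537.3], [486.0, -349.4, 569.5, 534.0, 537.8], [489.0, -358.2, 569.5, 533.9, 537.8], [492.0, -367.0, 569.4, 533.8, 537.7], [495.0, -375.8, 569.2, 535.4, 539.3], [498.0, -384.7, 569.1, 539.1, 542.9]]
168 y left surf -220.6 right floor -321.0
170 y left surf -220.5 right floor -326.9
172 y left surf -220.4 right floor -394.7
174 y left surf -220.8 right floor -395.0
176 y left surf -220.2 right floor -394.8
178 y left surf -219.9 right floor -420.1
180 y left surf -220.4 right floor -419.7
182 y left surf -220.4 right floor -418.9
184 y left surf -220.7 right floor -419.6
spray 540 [[415. 391. 150.]
 [472. 443. 196.]]
paint 461 [[579.  25. 150.]
 [629.  81. 196.]]
tape 524 [[509. 452.  37.]
 [602. 548.  53.]]
carton 506 [[356. 240.  34.]
 [427. 301.  44.]]
valve 104 [[476. 211.  17.]
 [505. 248.  42.]]
```

Request:
send_rows --commands '[[[11.7, -47.8, 0, 0, 46], [11.7, -47.8, 0, 0, 46], [11.7, -47.8, 0, 0, 46], [11.7, -47.9, 0, 0, 46], [0, 0, 0, -0.158, 46], [0, 0, 30, -0.158, 46], [0, 0, 40, -0.158, 46], [0, 0, 40, -0.158, 46], [0, 0, 40, -0.157, 46], [0, 0, 0, 0, 46]]]' --newtons 90

```text
t: 11.7
tcp_pos: [0.5324, 0.3267, 0.1005]
eef_rot: [[0.708, 0.707, -0.006], [0.706, -0.708, -0.006], [-0.008, -0.0, -1.0]]
wrist_force: [-0.8, -0.8, 0.7]
grip_width: 0.0465
finger_force: 0.0
```

```bash
python3 st.py
```

```text
t 11.7 tcp [532.4 326.7 100.5] yaw of tool x 44.95 z [-0.0061 -0.0056 -1.    ] F [-0.8 -0.8  0.7] T [ 0.02 -0.02 -0.  ] w 46.5 ff 0.0 q [-30.  51. -11.  96.  15.  36. -94.]
```

Request:
send_rows --commands '[[[2.5, -3.8, 20, 0, 46], [0, 0, 20, 0, 46], [0, 0, 0, 0, 46], [0, 0, 0, 0, 46]]]'

```text
t: 12.2
tcp_pos: [0.5329, 0.3353, 0.0641]
eef_rot: [[0.705, 0.709, 0.001], [0.709, -0.705, 0.0], [0.001, 0.0, -1.0]]
wrist_force: [0.7, -0.2, -0.5]
grip_width: 0.0461
finger_force: 0.0
```

```bash
python3 st.py
python3 - <<'E'
from h import *
o=[]
for nm in('top','side'):
    d=cam(nm); c=proj(d,[[.531,.331,.04]])[0].astype(int)
    o.append(cv2.resize(d['color'][c[1]-34:c[1]+34,c[0]-34:c[0]+34,::-1],(400,400),interpolation=2))
cv2.imwrite('pics/b1.png',np.clip(np.hstack(o).astype(float)*1.4,0,255).astype(np.uint8))
E
```

```text
t 12.2 tcp [532.9 335.3  64.1] yaw of tool x 45.19 z [ 8.e-04  1.e-04 -1.e+00] F [ 0.7 -0.2 -0.5] T [ 0.01 -0.07  0.02] w 46.1 ff 0.0 q [-31.  54. -10.  96.  16.  32. -95.]
```

View pics/b1.png

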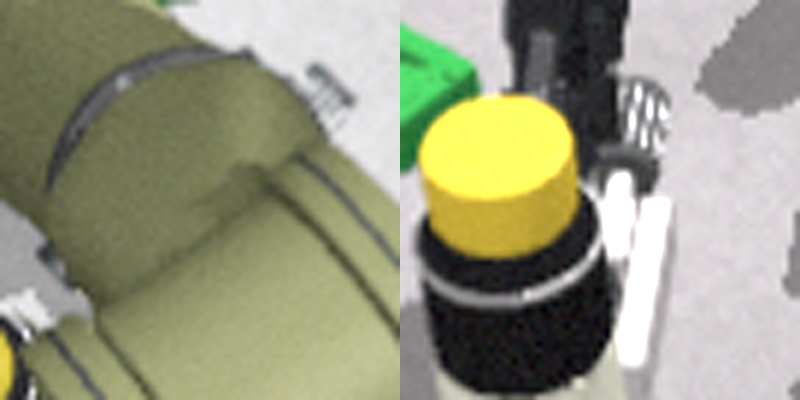

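The arm hides the cutter in both views (the side view shows only the knob and spine behind the can), so I'm relying on the earlier measurement. I'll trim and go down gently.

Request:
send_rows --commands '[[[-3.9, 1.9, 5, 0, 46], [0, 0, 5, 0, 46], [0, 0, 0, 0, 46], [0, 0, 5, 0, 46], [0, 0, 5, 0, 46], [0, 0, 2.5, 0, 46], [0, 0, 2.5, 0, 46], [0, 0, 0, 0, 46], [0, 0, 0, 0, 46]]]'

```text
t: 13.42
tcp_pos: [0.5313, 0.3311, 0.0389]
eef_rot: [[0.705, 0.71, 0.0], [0.71, -0.705, 0.0], [0.0, 0.0, -1.0]]
wrist_force: [-0.4, 0.1, -0.4]
grip_width: 0.0461
finger_force: 0.0
```

```bash
python3 st.py
```

```text
t 13.43 tcp [531.3 331.1  38.9] yaw of tool x 45.2 z [ 3.e-04  1.e-04 -1.e+00] F [-0.4  0.1 -0.4] T [-0.02 -0.01  0.01] w 46.1 ff 0.0 q [-31.  56. -10.  97.  17.  29. -96.]
```

Request:
send_rows --commands '[[[0, 0, 1.5, 0, 46], [0, 0, 1, 0, 46], [0, 0, 0, 0, 46], [0, 0, 0, 0, 38], [0, 0, 0, 0, 30], [0, 0, 0, 0, 30], [0, 0, 0, 0, 30], [0, 0, 0, 0, 30]]]'

```text
t: 14.42
tcp_pos: [0.5308, 0.3317, 0.037]
eef_rot: [[0.704, 0.71, -0.0], [0.71, -0.704, 0.001], [0.0, -0.001, -1.0]]
wrist_force: [-2.0, 1.0, 5.0]
grip_width: 0.0327
finger_force: 89.0
```

```bash
python3 st.py
```

```text
t 14.43 tcp [530.8 331.7  37. ] yaw of tool x 45.23 z [-2.e-04  8.e-04 -1.e+00] F [-2.  1.  5.] T [0.09 0.38 0.02] w 32.7 ff 89.0 q [-31.  56. -10.  97.  17.  29. -96.]
```

Request:
send_rows --commands '[[[0, 0, -5, 0, 25], [0, 0, -10, 0, 25], [0, 0, -20, 0, 25], [0, 0, -30, 0, 25], [0, 0, -50, 0, 25], [0, 0, -60, 0, 25], [0, 0, -60, 0, 25], [0, 0, 0, 0, 25], [0, 0, 0, 0, 25]]]' --newtons 100

```text
t: 15.55
tcp_pos: [0.5304, 0.33, 0.2711]
eef_rot: [[0.705, 0.71, -0.001], [0.71, -0.705, -0.001], [-0.002, 0.0, -1.0]]
wrist_force: [0.6, -0.2, -6.5]
grip_width: 0.0324
finger_force: 100.5
```

```bash
python3 st.py
python3 - <<'E'
from h import *
d=cam('side'); c=proj(d,[[.531,.331,.26]])[0].astype(int)
cv2.imwrite('pics/b2.png',cv2.resize(d['color'][max(0,c[1]-45):c[1]+45,c[0]-60:c[0]+60,::-1],(640,480),interpolation=2))
E
```

```text
t 15.55 tcp [530.4 330.  271.1] yaw of tool x 45.19 z [-0.0011 -0.0015 -1.    ] F [ 0.6 -0.2 -6.5] T [-0.01  0.    0.03] w 32.4 ff 100.5 q [-28.  38. -15.  88.  11.  56. -91.]
```

View pics/b2.png

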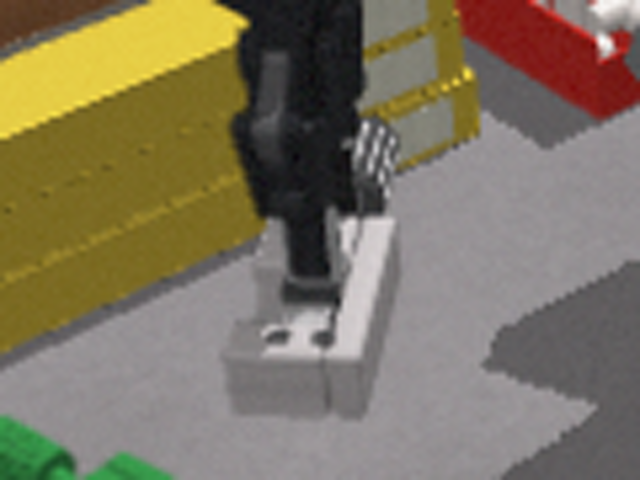

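The large cutter is held level by its block. I'll turn it in line with the cutout and carry it over to the board. The plan is to pivot it to 24° by touching its far edge on the bare foam up-slope.

Request:
send_rows --commands '[[[0, 0, 0, 0.158, 25], [0, 0, 0, 0.158, 25], [0, 0, 0, 0.158, 25], [0, 0, 0, 0.158, 25], [0, 0, 0, 0.157, 25], [3, 45, 0, 0, 25], [3, 45, 0, 0, 25], [3, 45, 0, 0, 25], [3, 45, 0, 0, 25], [3, 45, 0, 0, 25]]]'

```text
t: 16.85
tcp_pos: [0.5447, 0.1042, 0.2693]
eef_rot: [[1.0, 0.0, -0.004], [0.0, -1.0, -0.001], [-0.004, 0.001, -1.0]]
wrist_force: [0.1, -0.3, -4.9]
grip_width: 0.0322
finger_force: 100.8
```

Request:
send_rows --commands '[[[3, 45, 0, 0, 25], [3, 45, 0, 0, 25], [3, 45, 0, 0, 25], [3, 45, 0, 0, 25], [3, 45, 0, 0, 25], [3, 45, 0, 0, 25], [3, 45, 0, 0, 25], [3, 45, 0, 0, 25], [0, 0, 0, 0, 25], [0, 0, 0, 0, 25]]]'

```text
t: 18.1
tcp_pos: [0.569, -0.2529, 0.2693]
eef_rot: [[1.0, -0.0, -0.004], [-0.0, -1.0, 0.003], [-0.004, -0.003, -1.0]]
wrist_force: [0.0, 1.2, -4.2]
grip_width: 0.0325
finger_force: 101.0
```

```bash
python3 st.py
```

```text
t 18.1 tcp [ 569.  -252.9  269.3] yaw of tool x -0.0 z [-0.0038  0.0025 -1.    ] F [ 0.   1.2 -4.2] T [ 0.06 -0.04  0.02] w 32.5 ff 101.0 q [ 22.  38.  -4.  88.   3.  54. -73.]
```

Request:
send_rows --commands '[[[2.7, 46.8, 0, 0, 25], [0, 0, 40, 0, 25], [0, 0, 40, 0, 25], [0, 0, 30, 0, 25], [0, 0, 9, 0, 25], [0, 0, 0, 0, 25], [0, 0, 0, 0, 25], [0, 0, 0, 0, 25]]]'

```text
t: 19.1
tcp_pos: [0.5736, -0.3011, 0.1537]
eef_rot: [[1.0, -0.0, 0.002], [-0.0, -1.0, -0.001], [0.002, 0.001, -1.0]]
wrist_force: [-0.4, -0.9, -5.3]
grip_width: 0.0321
finger_force: 101.2
```

```bash
python3 st.py
```

```text
t 19.1 tcp [ 573.6 -301.1  153.7] yaw of tool x -0.01 z [ 0.0023 -0.0011 -1.    ] F [-0.4 -0.9 -5.3] T [-0.03 -0.05  0.01] w 32.1 ff 101.2 q [ 26.  47.  -4.  90.   5.  42. -70.]
```

Request:
send_rows --commands '[[[0, -1.4, 5, 0, 25], [0.6, 0, 7, 0, 25], [0, 0, 2, 0, 25], [0, 0, 0, 0, 25], [0, 0, 0, 0, 25]]]' --newtons 30

```text
t: 19.73
tcp_pos: [0.5732, -0.2993, 0.1388]
eef_rot: [[1.0, -0.0, -0.0], [-0.0, -1.0, 0.0], [-0.0, -0.0, -1.0]]
wrist_force: [-3.5, 2.3, 3.2]
grip_width: 0.0324
finger_force: 102.2
```

```bash
cat > fit.py <<'E'
from meas import *
def fit(off,tilt0,tol=.007):   # off: cutter centre - TCP (x,y,z); prints tilt of the top face
    t=np.radians(tilt0); nn=np.array([-np.sin(t),0,np.cos(t)]); uu=np.array([np.cos(t),0,np.sin(t)])
    C=robot.read_state()['tcp_pos']+np.array(off)
    for nm in('side','top'):
        d=cam(nm); P=cloud(d); g=d['color'].astype(float).mean(2); col=d['color'].astype(int)
        q=P-C; a=q[...,1]; b=-(q@uu); c=q@nn-.015
        m=(np.abs(b)<.029)&(a<.078)&(a>-.020)&(np.abs(c)<.014)&(g>100)&(col.max(2)-col.min(2)<40)
        if m.sum()<40: print(nm,'few',m.sum()); continue
        A=np.c_[a[m],b[m],np.ones(m.sum())]; z=c[m]; w=np.abs(z-np.median(z))<tol
        for _ in range(10):
            k=np.linalg.lstsq(A[w],z[w],rcond=None)[0]; w=np.abs(z-A@k)<.005
        print(nm,m.sum(),w.sum(),'tilt %.1f pitch %.1f dh %.1f'%(tilt0-np.degrees(np.arctan(k[1])),np.degrees(k[0]),k[2]*1000),'a',(np.percentile(a[m][w],[1,99])*1000).round(1),'b',(np.percentile(b[m][w],[1,99])*1000).round(1))
    return
E
python3 st.py; python3 -c "
from fit import *
fit([-.0038,0,-.022],0)"
```

```text
t 19.73 tcp [ 573.2 -299.3  138.8] yaw of tool x -0.01 z [-2.e-04  1.e-04 -1.e+00] F [-3.5  2.3  3.2] T [0.42 0.54 0.02] w 32.4 ff 102.2 q [ 26.  48.  -4.  91.   5.  41. -71.]
side 262 200 tilt 0.7 pitch -0.9 dh -0.7 a [-14.7  77.4] b [-27.1  25.6]
top 327 298 tilt 0.2 pitch 0.1 dh -0.2 a [-14.7  75.8] b [-25.9  23.8]
```

Request:
send_rows --commands '[[[0, 0, 0, 0, 29], [0, 0, 0, 0, 29], [1, 0, 2, 0, 29], [1, 0, 2, 0, 29], [1, 0, 2, 0, 29], [0, 0, 0, 0, 29], [0, 0, 0, 0, 29]]]' --newtons 30

```text
t: 20.7
tcp_pos: [0.5723, -0.2995, 0.1369]
eef_rot: [[1.0, -0.001, -0.007], [-0.001, -1.0, 0.0], [-0.007, -0.0, -1.0]]
wrist_force: [-20.5, 7.3, 39.5]
grip_width: 0.0321
finger_force: 106.6
```

```bash
python3 st.py; python3 -c "
from fit import *
fit([-.0,0,-.022],15,.01)"
```

```text
t 20.7 tcp [ 572.3 -299.5  136.9] yaw of tool x -0.08 z [-6.8e-03  5.0e-04 -1.0e+00] F [-20.5   7.3  39.5] T [1.88 3.82 0.19] w 32.1 ff 106.6 q [ 26.  49.  -4.  91.   5.  41. -71.]
side 296 197 tilt 4.6 pitch -0.6 dh 0.2 a [-15.2  77.7] b [-25.4  25.4]
top 351 306 tilt 3.3 pitch -0.1 dh 0.7 a [-15.6  75.6] b [-26.9  22.1]
```

Request:
send_rows --commands '[[[0, 0, 0, 0, 32], [0, 0, 0, 0, 32.5], [0, 0, 0, 0, 33], [0, 0, 0, 0, 33]]]' --newtons 30

```text
t: 21.3
tcp_pos: [0.5724, -0.2995, 0.1368]
eef_rot: [[1.0, -0.001, -0.007], [-0.001, -1.0, 0.0], [-0.007, -0.0, -1.0]]
wrist_force: [-19.5, 6.3, 38.8]
grip_width: 0.0331
finger_force: 80.3
```

```bash
python3 st.py; python3 -c "
from fit import *
fit([-.0,0,-.022],15,.01)"
```

```text
t 21.3 tcp [ 572.4 -299.5  136.8] yaw of tool x -0.08 z [-6.8e-03  5.0e-04 -1.0e+00] F [-19.5   6.3  38.8] T [1.83 3.66 0.23] w 33.1 ff 80.3 q [ 26.  49.  -4.  91.   5.  41. -71.]
side 293 200 tilt 5.4 pitch -1.1 dh 0.6 a [-15.8  77.4] b [-24.7  26.1]
top 356 305 tilt 2.3 pitch 0.4 dh 0.7 a [-15.7  75.6] b [-27.  22.]
```

Request:
send_rows --commands '[[[0, 0, 0, 0, 33.5], [0, 0, 0, 0, 34], [0, 0, 0, 0, 34.4], [0, 0, 0, 0, 34.4]]]' --newtons 30

```text
t: 21.9
tcp_pos: [0.5725, -0.2995, 0.1343]
eef_rot: [[1.0, -0.001, -0.007], [-0.001, -1.0, 0.001], [-0.007, -0.001, -1.0]]
wrist_force: [-15.0, 4.8, 22.6]
grip_width: 0.0343
finger_force: 46.6
```

```bash
python3 st.py; python3 -c "
from fit import *
fit([-.0,0,-.022],15,.01)"
```

```text
t 21.9 tcp [ 572.5 -299.5  134.3] yaw of tool x -0.07 z [-7.1e-03  6.0e-04 -1.0e+00] F [-15.    4.8  22.6] T [1.01 2.7  0.07] w 34.3 ff 46.6 q [ 26.  49.  -4.  91.   5.  41. -71.]
side 305 209 tilt 6.8 pitch -0.6 dh 1.7 a [-14.5  77.1] b [-26.8  26.4]
top 354 314 tilt 5.3 pitch 0.5 dh 1.9 a [-16.   75.9] b [-24.8  24.5]
```

The cutter slides in the pads more than it pivots, because friction on the far edge opposes the turn. Dragging it down-slope under light pressure makes that friction help, so I'll lift, shift up-slope, press and drag.

Request:
send_rows --commands '[[[-4, 0, -9, 0, 34.4], [7, 0, -3, 0, 34.4], [7, 0, -3, 0, 34.4], [1.6, 0, 3.6, 0, 34.4], [1.6, 0, 3.6, 0, 34.4], [0, 0, 0, 0, 34.4], [0, 0, 0, 0, 34.4]]]'

```text
t: 22.88
tcp_pos: [0.5888, -0.2991, 0.1412]
eef_rot: [[1.0, -0.0, -0.002], [-0.0, -1.0, 0.0], [-0.002, -0.0, -1.0]]
wrist_force: [-4.9, 2.4, 7.3]
grip_width: 0.0347
finger_force: 45.8
```

```bash
python3 st.py; python3 -c "
from fit import *
fit([-.0,0,-.020],8,.01)"
```

```text
t 22.88 tcp [ 588.8 -299.1  141.2] yaw of tool x -0.01 z [-1.6e-03  4.0e-04 -1.0e+00] F [-4.9  2.4  7.3] T [0.49 0.86 0.08] w 34.7 ff 45.8 q [ 25.  49.  -4.  88.   4.  43. -71.]
side 257 198 tilt 8.0 pitch -0.9 dh -0.1 a [-13.6  77.1] b [-23.4  28.3]
top 338 310 tilt 5.8 pitch 0.7 dh -0.4 a [-16.   75.1] b [-24.4  24.9]
```

Request:
send_rows --commands '[[[-2.3, 0, 2.1, 0, 34.4], [-2.3, 0, 2.1, 0, 34.4], [-2.3, 0, 2.1, 0, 34.4], [-2.3, 0, 2.1, 0, 34.4], [0, 0, 0, 0, 34.4]]]'

```text
t: 23.6
tcp_pos: [0.5822, -0.299, 0.1336]
eef_rot: [[1.0, 0.0, 0.004], [0.0, -1.0, -0.0], [0.004, 0.0, -1.0]]
wrist_force: [-1.4, 1.9, 8.4]
grip_width: 0.0342
finger_force: 49.6
```

```bash
python3 st.py; python3 -c "
from fit import *
fit([.001,0,-.020],12,.01)"
```

```text
t 23.6 tcp [ 582.2 -299.   133.6] yaw of tool x 0.03 z [ 4.e-03 -4.e-04 -1.e+00] F [-1.4  1.9  8.4] T [0.46 0.02 0.09] w 34.2 ff 49.6 q [ 25.  49.  -4.  90.   5.  41. -71.]
side 251 201 tilt 19.6 pitch 0.1 dh -0.5 a [-15.6  77.6] b [-25.4  25.7]
top 334 308 tilt 19.3 pitch 0.2 dh 0.2 a [-14.9  76.3] b [-26.9  22.8]
```

Dragging works: the tilt is now 19.5°. I need a bit more.

Request:
send_rows --commands '[[[-2.3, 0, 1.9, 0, 34.4], [-0.6, 0, 0.5, 0, 34.4], [0, 0, 0, 0, 34.4], [0, 0, 0, 0, 34.4]]]'

```text
t: 24.2
tcp_pos: [0.5808, -0.2991, 0.132]
eef_rot: [[1.0, 0.001, 0.007], [0.001, -1.0, -0.001], [0.007, 0.001, -1.0]]
wrist_force: [-1.5, 2.4, 11.1]
grip_width: 0.0345
finger_force: 51.8
```

```bash
python3 st.py; python3 -c "
from fit import *
fit([.004,0,-.019],24,.01)"
```

```text
t 24.2 tcp [ 580.8 -299.1  132. ] yaw of tool x 0.05 z [ 0.007  -0.0011 -1.    ] F [-1.5  2.4 11.1] T [ 0.39 -0.31  0.09] w 34.5 ff 51.8 q [ 25.  49.  -4.  90.   5.  40. -71.]
side 253 211 tilt 21.2 pitch -0.5 dh -0.6 a [-17.4  77.4] b [-24.9  24.8]
top 354 318 tilt 22.5 pitch 0.1 dh -0.4 a [-14.6  75.9] b [-26.9  25.1]
```

Request:
send_rows --commands '[[[-1, 0, 0.8, 0, 34.4], [0, 0, 0, 0, 30], [0, 0, 0, 0, 25], [0, 0, 0, 0, 25], [-4, 0, -9, 0, 25], [-4, 0, -9, 0, 25], [0, 0, 0, 0, 25], [0, 0, 0, 0, 25]]]' --newtons 90

```text
t: 25.3
tcp_pos: [0.5681, -0.2994, 0.146]
eef_rot: [[1.0, -0.0, -0.001], [-0.0, -1.0, 0.0], [-0.001, -0.0, -1.0]]
wrist_force: [0.6, 0.5, -5.4]
grip_width: 0.0337
finger_force: 91.0
```

```bash
python3 st.py
cat > loc.py <<'E'
from fit import *
def loc(off,h=None):  # near edge & jaw end by top image, height of the centre above seated by cloud
    C=robot.read_state()['tcp_pos']+np.array(off)
    e=cam('top'); P=cloud(e); g=e['color'].astype(float).mean(2)
    q=P-C; a=q[...,1]; b=-(q@U); c=q@n-.015
    m=(np.abs(b)<.024)&(a<.074)&(a>-.014)&(np.abs(c)<.006)&(g>110)
    k=np.median(c[m]); H=(C+n*(.015+k))@n; print('top face above foam %.1f (seated 16)'%((H+.1494)*1000),m.sum())
    lo=[]
    for y in np.arange(-.01,.071,.008):
        L=np.array([C+n*(.015+k)+np.array([0,y,0])-U*(.026+s) for s in np.arange(-.008,.012,.0004)])
        px=proj(e,L).astype(np.float32); v=cv2.remap(g.astype(np.float32),px[None,:,0],px[None,:,1],cv2.INTER_LINEAR)[0]
        t=(v[:10].mean()+v[-12:].mean())/2; i=np.where((v[:-1]>=t)&(v[1:]<t))[0]
        if len(i): lo.append((L[i[-1]]+(L[i[-1]+1]-L[i[-1]])*(v[i[-1]]-t)/(v[i[-1]]-v[i[-1]+1]))@U*1000)
    print('near edge u',np.round(lo,1),'centre u %.1f (want 551.3)'%(np.median(lo)+26))
    lo=[]
    for b0 in np.arange(-.006,.022,.004):
        L=np.array([C+n*(.015+k)-U*b0+np.array([0,.076+s,0]) for s in np.arange(-.008,.010,.0004)])
        px=proj(e,L).astype(np.float32); v=cv2.remap(g.astype(np.float32),px[None,:,0],px[None,:,1],cv2.INTER_LINEAR)[0]
        t=(v[:8].mean()+v[-8:].mean())/2; i=np.where((v[:-1]>=t)&(v[1:]<t))[0]
        if len(i): lo.append(L[i[-1],1]*1000)
    print('jaw end y',np.round(lo,1),'centre y %.1f (want -299.7)'%(np.median(lo)-76 if lo else 0))
E
python3 -c "
from loc import *
fit([.004,0,-.019],24,.01); loc([.004,0,-.019])"
```

```text
t 25.3 tcp [ 568.1 -299.4  146. ] yaw of tool x -0.03 z [-8.e-04  3.e-04 -1.e+00] F [ 0.6  0.5 -5.4] T [ 0.03  0.01 -0.05] w 33.7 ff 91.0 q [ 26.  48.  -4.  92.   5.  41. -70.]
side 234 195 tilt 19.4 pitch -0.2 dh -0.5 a [-15.8  76.7] b [-25.3  25.1]
top 347 313 tilt 20.5 pitch 0.7 dh -0.9 a [-15.3  75.8] b [-27.2  25. ]
top face above foam 47.6 (seated 16) 268
near edge u [550.6 550.4 549.3 545.2 545.1 544.9 546.  545.5 543.1 542.8 543.1] centre u 571.2 (want 551.3)
jaw end y [-224.1 -224.9 -225.3 -224.9 -223.7 -224.9 -224.9] centre y -300.9 (want -299.7)
```

Request:
send_rows --commands '[[[-10.5, 0, 4.7, 0, 25], [-10.5, -0.4, 4.7, 0, 25], [2, 0, 4.6, 0, 25], [2, 0, 4.6, 0, 25], [2.1, 0, 4.5, 0, 25], [0, 0, 0, 0, 25], [0, 0, 0, 0, 25]]]'

```text
t: 26.32
tcp_pos: [0.5538, -0.299, 0.1234]
eef_rot: [[1.0, -0.0, 0.0], [-0.0, -1.0, -0.0], [0.0, 0.0, -1.0]]
wrist_force: [0.4, 0.3, -4.6]
grip_width: 0.0331
finger_force: 91.1
```

```bash
python3 st.py; python3 -c "
from loc import *
fit([.004,0,-.019],24,.01); loc([.0044,0,-.0198])
g=cam('top')['color'].astype(float).mean(2)
for c in (446,454,462,468): print(c,g[165:194,c].round().astype(int))"
```

```text
t 26.32 tcp [ 553.8 -299.   123.4] yaw of tool x -0.0 z [ 2.e-04 -1.e-04 -1.e+00] F [ 0.4  0.3 -4.6] T [0.03 0.03 0.03] w 33.1 ff 91.1 q [ 26.  49.  -4.  95.   5.  37. -70.]
side 247 203 tilt 21.1 pitch -0.3 dh -0.9 a [-14.6  76.9] b [-24.4  24.6]
top 337 298 tilt 20.0 pitch 0.6 dh -0.7 a [-15.5  75.8] b [-26.8  24.7]
top face above foam 33.6 (seated 16) 249
near edge u [528.2 528.  527.9 527.6 527.  527.  527.5 527.4 527.5 527.6 527.7] centre u 553.6 (want 551.3)
jaw end y [-223.5 -224.3 -223.9 -223.5 -223.1 -223.5 -221.5] centre y -299.5 (want -299.7)
446 [ 37  48  87 129 145 128 127 123 122 123 124 127 125 128 131 133 131 132
 132 142 143 140 137 104  31  23  28  34  48]
454 [ 32  45  81 116 145 152 166 173 183 172 132 127 119 130 131 132 131 134
 137 151 145 143 141 110  27  28  29  37  49]
462 [ 37  33  55  98  66  43  59  85  89  86  65  43  43  41  23  27  69 110
 137 152 145 141 156 142  27  19  18  35  60]
468 [ 33  34  62 134 159 180 161  85  88  82  60  40  38  41  31  22  44  99
 141 149 145 166 172 104  32  35  39  38  63]
```

Request:
send_rows --commands '[[[-0.9, 0, 0.4, 0, 25], [1, 0, 2.3, 0, 25], [1, 0, 2.3, 0, 25], [1, 0, 2.3, 0, 25], [0.7, 0, 1.4, 0, 25], [0, 0, 0, 0, 25]]]'

```text
t: 27.28
tcp_pos: [0.5568, -0.299, 0.1148]
eef_rot: [[1.0, -0.0, 0.001], [-0.0, -1.0, -0.0], [0.001, 0.0, -1.0]]
wrist_force: [0.1, -0.9, -4.4]
grip_width: 0.0334
finger_force: 91.1
```

```bash
python3 st.py; python3 -c "
from loc import *
fit([.0044,0,-.0198],24,.01); loc([.0044,0,-.0198])"
```

```text
t 27.27 tcp [ 556.8 -299.   114.8] yaw of tool x -0.0 z [ 7.e-04 -2.e-04 -1.e+00] F [ 0.1 -0.9 -4.4] T [-0.03 -0.12  0.02] w 33.4 ff 91.1 q [ 26.  49.  -4.  95.   5.  36. -70.]
side 258 202 tilt 19.4 pitch -0.6 dh 0.3 a [-15.8  77.2] b [-25.4  25.1]
top 329 283 tilt 19.7 pitch 1.1 dh -0.3 a [-15.9  76.1] b [-26.4  23.6]
top face above foam 24.2 (seated 16) 254
near edge u [527.1 527.  527.  526.9 527.1 527.4 527.4 527.4 527.3 527.5 527.5] centre u 553.3 (want 551.3)
jaw end y [-222.3 -222.7 -222.7 -217.5 -217.1 -222.3 -222.3] centre y -298.3 (want -299.7)
```

Request:
send_rows --commands '[[[-0.6, 0.6, 0.3, 0, 25], [0.6, 0, 1.4, 0, 25], [0.6, 0, 1.4, 0, 25], [0.6, 0, 1.4, 0, 25], [0, 0, 0, 0, 25], [0, 0, 0, 0, 25]]]'

```text
t: 28.18
tcp_pos: [0.5585, -0.3, 0.1106]
eef_rot: [[1.0, -0.0, 0.002], [-0.0, -1.0, -0.001], [0.002, 0.001, -1.0]]
wrist_force: [2.5, 1.1, 1.6]
grip_width: 0.0336
finger_force: 92.1
```

```bash
python3 st.py; python3 -c "
from loc import *
fit([.0044,0,-.0198],24,.01); loc([.0044,0,-.0198])"
```

```text
t 28.18 tcp [ 558.5 -300.   110.6] yaw of tool x -0.0 z [ 0.0022 -0.001  -1.    ] F [2.5 1.1 1.6] T [ 0.08 -0.47  0.06] w 33.6 ff 92.1 q [ 26.  50.  -4.  94.   5.  36. -70.]
side 257 210 tilt 19.4 pitch -0.2 dh -0.1 a [-14.   77.4] b [-24.8  24.5]
top 313 278 tilt 21.0 pitch 0.0 dh 0.9 a [-16.3  76.1] b [-27.  24.]
top face above foam 19.7 (seated 16) 234
near edge u [527.2 526.9 526.8 526.5 526.7 526.8 527.3 527.2 527.1 526.5 526.6] centre u 552.8 (want 551.3)
jaw end y [-220.4 -223.2 -222.4 -220.4 -218.4 -222.8 -223.2] centre y -298.4 (want -299.7)
```

Request:
send_rows --commands '[[[0.6, 0, 1.4, 0, 25], [0.6, 0, 1.4, 0, 25], [0.6, 0, 1.4, 0, 25], [0, 0, 0, 0, 25], [0, 0, 0, 0, 25]]]'

```text
t: 28.95
tcp_pos: [0.5591, -0.3, 0.1073]
eef_rot: [[1.0, -0.001, -0.0], [-0.001, -1.0, -0.001], [-0.0, 0.001, -1.0]]
wrist_force: [-2.3, 1.3, 12.6]
grip_width: 0.0332
finger_force: 95.1
```

```bash
python3 st.py; python3 -c "
from loc import *
fit([.0044,0,-.0198],24,.01); loc([.0044,0,-.0198])"
```

```text
t 28.95 tcp [ 559.1 -300.   107.3] yaw of tool x -0.03 z [-1.e-04 -7.e-04 -1.e+00] F [-2.3  1.3 12.6] T [ 0.14 -0.03  0.09] w 33.2 ff 95.1 q [ 26.  50.  -4.  94.   5.  36. -71.]
side 261 206 tilt 22.4 pitch -0.6 dh 0.5 a [-15.2  77.4] b [-24.   25.3]
top 313 271 tilt 22.0 pitch 0.7 dh 0.5 a [-17.6  75.6] b [-26.7  22.3]
top face above foam 15.9 (seated 16) 244
near edge u [526.8 526.2 526.1 526.  525.3 525.3 526.2 526.5 526.5 526.5 526.6] centre u 552.2 (want 551.3)
jaw end y [-220.7 -221.9 -222.7 -219.1 -219.1 -219.9 -221.9] centre y -296.7 (want -299.7)
```

Request:
send_rows --commands '[[[0.6, 0, 1.4, 0, 25], [0.4, 0, 1, 0, 25], [0, 0, 0, 0, 25], [0, 0, 0, 0, 46], [0, 0, 0, 0, 46], [0, 0, 0, 0, 46], [0, 0, -15, 0, 46], [0, 0, -25, 0, 30], [0, 0, 0, 0, 0], [0, 0, 0, 0, 0]]]'

```text
t: 30.35
tcp_pos: [0.5593, -0.2996, 0.1428]
eef_rot: [[1.0, -0.001, -0.002], [-0.001, -1.0, 0.0], [-0.002, -0.0, -1.0]]
wrist_force: [-1.1, -0.4, 0.0]
grip_width: 0.0004
finger_force: 0.0
```

```bash
python3 st.py; python3 -c "
from loc import *
C=U*.5513+n*(-.1484)+np.array([0,-.2997,0]); T=robot.read_state()['tcp_pos']
fit(C-T,24,.01); loc(C-T)"
```

```text
t 30.35 tcp [ 559.3 -299.6  142.8] yaw of tool x -0.04 z [-2.2e-03  4.0e-04 -1.0e+00] F [-1.1 -0.4  0. ] T [-0.04  0.01  0.07] w 0.4 ff 0.0 q [ 26.  47.  -4.  93.   5.  40. -70.]
side 316 265 tilt 22.6 pitch -0.7 dh -0.6 a [-16.   76.6] b [-23.7  26.1]
top 340 295 tilt 23.2 pitch 0.0 dh -0.5 a [-17.2  75.6] b [-25.5  23.3]
top face above foam 15.4 (seated 16) 277
near edge u [526.8 526.3 526.4 526.1 526.2 526.3 525.6 526.5 526.3 525.6 526.6] centre u 552.3 (want 551.3)
jaw end y [-219.9 -221.5 -222.7 -219.1 -218.7 -220.3 -221.1] centre y -296.3 (want -299.7)
```

Request:
send_rows --commands '[[[-23, 0, 10, 0, 0], [0, 0, 15, 0, 0], [0, 0, 3, 0, 0], [0, 0, 2, 0, 0], [0, 0, 2, 0, 0], [0, 0, 2, 0, 0], [0, 0, 1.5, 0, 0], [0, 0, 0, 0, 0]]]'

```text
t: 31.5
tcp_pos: [0.5381, -0.2997, 0.1101]
eef_rot: [[1.0, -0.0, 0.002], [-0.0, -1.0, -0.001], [0.002, 0.001, -1.0]]
wrist_force: [-2.7, 1.9, 12.0]
grip_width: -0.0003
finger_force: 6.1
```

```bash
python3 st.py
```

```text
t 31.5 tcp [ 538.1 -299.7  110.1] yaw of tool x -0.01 z [ 1.9e-03 -8.0e-04 -1.0e+00] F [-2.7  1.9 12. ] T [0.43 0.46 0.02] w -0.3 ff 6.1 q [ 27.  49.  -4.  98.   5.  34. -70.]
```

Request:
send_rows --commands '[[[0, 0, 2, 0, 0], [0, 0, 2, 0, 0], [0, 0, 0, 0, 0], [0, 0, 0, 0, 0]]]'

```text
t: 32.0
tcp_pos: [0.5382, -0.2997, 0.1096]
eef_rot: [[1.0, -0.0, 0.003], [-0.0, -1.0, -0.002], [0.003, 0.002, -1.0]]
wrist_force: [-9.2, 5.7, 37.9]
grip_width: -0.0
finger_force: 18.5
```

Request:
send_rows --commands '[[[0, 0, -12, 0, 0], [10, 0, -4, 0, 0], [0, 0, 8, 0, 0], [0, 0, 3, 0, 0], [0, 0, 2, 0, 0], [0, 0, 2, 0, 0], [0, 0, 0, 0, 0], [0, 0, 0, 0, 0]]]'

```text
t: 33.0
tcp_pos: [0.5511, -0.3, 0.1148]
eef_rot: [[1.0, -0.0, 0.009], [0.0, -1.0, -0.003], [0.009, 0.003, -1.0]]
wrist_force: [-13.7, 10.3, 71.1]
grip_width: -0.0001
finger_force: 35.1
```

Request:
send_rows --commands '[[[0, 0, -30, 0, 0], [0, 0, -30, 0, 0], [-2, -52, 0, 0, 0], [-2, -52, 0, 0, 0], [-2, -52, 0, 0, 0], [-1.5, -51.6, 0, 0, 0], [0, 0, 0, 0, 0], [0, 0, 0, 0, 0]]]'

```text
t: 34.0
tcp_pos: [0.5398, -0.0925, 0.1643]
eef_rot: [[1.0, 0.0, -0.001], [0.0, -1.0, -0.001], [-0.001, 0.001, -1.0]]
wrist_force: [-0.1, 0.4, 0.2]
grip_width: -0.0003
finger_force: 0.0
```

```bash
python3 st.py; python3 -c "
from loc import *
C=U*.5513+n*(-.1484)+np.array([0,-.2997,0]); T=robot.read_state()['tcp_pos']
fit(C-T,24,.01); loc(C-T)"
```

```text
t 34.0 tcp [539.8 -92.5 164.3] yaw of tool x 0.0 z [-1.2e-03 -8.0e-04 -1.0e+00] F [-0.1  0.4  0.2] T [-0.02 -0.06  0.01] w -0.3 ff 0.0 q [  6.  40.  -2. 108.   2.  32. -87.]
side 330 281 tilt 23.1 pitch -0.5 dh -1.1 a [-16.8  77.4] b [-24.3  25.1]
top few 22
top face above foam 17.1 (seated 16) 12
near edge u [515.  518.2 514.6 522.7 525.9 522.4 521.  514.1] centre u 545.6 (want 551.3)
jaw end y [-228.7 -221.9 -228.7 -227.5] centre y -304.1 (want -299.7)
```

Request:
send_rows --commands '[[[3.8, 0, 35, 0, 0], [0, 0, 11, 0, 0], [0, 0, 3, 0, 0], [0, 0, 2, 0, 0], [0, 0, 2, 0, 0], [0, 0, 2, 0, 0], [0, 0, 0, 0, 0], [0, 0, 0, 0, 0]]]'

```text
t: 35.15
tcp_pos: [0.5442, -0.0921, 0.1111]
eef_rot: [[1.0, -0.0, 0.001], [-0.0, -1.0, -0.0], [0.001, 0.0, -1.0]]
wrist_force: [-0.5, -0.3, 6.3]
grip_width: 0.0003
finger_force: 3.2
```

```bash
python3 st.py
```

```text
t 35.15 tcp [544.2 -92.1 111.1] yaw of tool x -0.01 z [ 1.4e-03 -3.0e-04 -1.0e+00] F [-0.5 -0.3  6.3] T [ 0.07  0.25 -0.05] w 0.3 ff 3.2 q [  6.  45.  -2. 109.   3.  25. -88.]
```

Request:
send_rows --commands '[[[0, 0, 2, 0, 0], [0, 0, 2, 0, 0], [0, 0, 2, 0, 0], [0, 0, 0, 0, 0], [0, 0, 0, 0, 0]]]'

```text
t: 35.78
tcp_pos: [0.5443, -0.0922, 0.1102]
eef_rot: [[1.0, -0.001, 0.004], [-0.001, -1.0, -0.001], [0.004, 0.001, -1.0]]
wrist_force: [-12.6, 2.7, 51.8]
grip_width: -0.0001
finger_force: 26.0
```

Request:
send_rows --commands '[[[0, 0, -40, 0, 0], [0, 0, -50, 0, 0], [-20, -50, -40, 0, 0], [-20, -55, 0, 0, 0], [-20, -55, 0, 0, 0], [-10, -55, 0, 0, 0], [0, 0, 0, 0, 0]]]'

```text
t: 36.65
tcp_pos: [0.474, 0.1256, 0.2317]
eef_rot: [[1.0, 0.01, 0.0], [0.01, -1.0, 0.003], [0.0, -0.003, -1.0]]
wrist_force: [0.2, -1.4, 0.5]
grip_width: -0.0001
finger_force: 0.0
```

```bash
python3 st.py
python3 - <<'E'
from loc import *
import chk
T=robot.read_state()['tcp_pos']
C=U*.5513+n*(-.1484)+np.array([0,-.2997,0]); fit(C-T,24,.01); loc(C-T)
chk.check(U*.551+n*(-.1492)+np.array([0,-.0924,0]),.050,.019,.014,.016)
P=cloud(cam('top'))
for nm,(x0,x1,y0,y1,z0,z1) in dict(spray=(185,235,200,240,.14,.25),paint=(320,362,135,180,.14,.25),tape=(165,212,165,204,.035,.06),carton=(250,285,222,260,.03,.06),valve=(268,300,190,218,.015,.06)).items():
    R=P[y0:y1,x0:x1].reshape(-1,3); R=R[(R[:,2]>z0)&(R[:,2]<z1)]
    print(nm,len(R),(np.percentile(R,[3,97],axis=0)*1000).round().tolist() if len(R) else '')
E
```

```text
t 36.65 tcp [474.  125.6 231.7] yaw of tool x 0.59 z [ 4.0e-04  3.4e-03 -1.0e+00] F [ 0.2 -1.4  0.5] T [-0.07 -0.02  0.02] w -0.1 ff 0.0 q [ -20.   31.   -0.  114.   -0.   35. -109.]
side 324 285 tilt 23.1 pitch -0.6 dh -0.6 a [-16.3  77.3] b [-23.1  25.5]
top 485 415 tilt 23.0 pitch -0.2 dh -0.5 a [-17.6  75.1] b [-26.1  23.1]
top face above foam 15.7 (seated 16) 358
near edge u [526.8 526.8 526.9 526.5 526.5 526.4 526.3 526.6 526.6 526.7 526.6] centre u 552.6 (want 551.3)
jaw end y [-221.9 -223.9 -225.5 -225.1 -237.5 -223.9 -225.5] centre y -301.1 (want -299.7)
top 298 pitch -1.59 roll -0.56 height-top 14.1 foam 0.0 a [-18.6  49.3] b [-18.7  17.5]
side 239 pitch -0.86 roll 0.35 height-top 12.9 foam -1.1 a [-14.8  51.9] b [-16.8  18.3]
spray 539 [[415.0, 391.0, 150.0], [472.0, 443.0, 196.0]]
paint 329 [[583.0, 25.0, 151.0], [630.0, 80.0, 196.0]]
tape 527 [[508.0, 452.0, 37.0], [601.0, 547.0, 53.0]]
carton 512 [[356.0, 240.0, 34.0], [427.0, 301.0, 44.0]]
valve 199 [[477.0, 196.0, 18.0], [527.0, 248.0, 41.0]]
```

```bash
python3 -c "
from workcell import robot
print(robot.close_job())"
```

```text
the job is handed in; nothing more can be done
None
```

Both cutters are pressed home in their own cutouts and released. By camera they lie flat at their seated heights, and the cans, tape roll, carton and valve have not moved. I did not re-measure the flare bar or gauge. The job is handed in at about 37 s on the robot's clock, and the hand-in returned no verdict.

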